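# Fold up the catch tray and hold the ring clamp level over it

## Task

Fold the three hinged walls of the aluminium catch tray up until they stand upright, so that it is an open box. Then draw the wooden ring clamp (the square wooden stick with a ring in its jaws) out of the sloping stand, turn it until it lies level and keep it raised and still with the ring over the middle of the tray, about 15 cm above the bench, so that a loose stone would fall into the tray. Finish while holding it there in the gripper, clear of the tray and everything else, and leave all other things where they are.

Things in the scene. Friction and masses are not known exactly. Their poses are not given: they have to be found in the camera images.
- tray: folding catch tray of aluminium with dark rubber floor, fixed to the bench, left or right of the stand. Origin: centre of its underside on the bench; x, y along its sides, z up. Base 110 mm (x) by 140 mm (y), 8 mm thick; on its +x side a fixed back wall, top 53 mm above the bench. The other three sides have hinged walls 45 mm high, 4 mm thick, at the start folded out and sloping up a little
- wall_left (a joint): hinge of the wall on the tray's +y side: 0 = flat outwards, 1.57 = upright, stop at 1.65; starts at 0.50 to 0.80. Hinge line: tray y = +70 mm, parallel to tray x, 8 mm above the bench; wall 98 mm long. Stiff (0.035 N m), stays where left
- wall_right (a joint): the same on the tray's -y side (hinge at tray y = -70 mm)
- wall_front (a joint): the same on the tray's -x side, towards the robot (hinge at tray x = -55 mm, parallel to tray y); this wall is 140 mm long
- wall_left_edge (a point): middle of the free edge of the left wall, 45 mm from its hinge. A finger that leans in under this raised edge, tip first, and then follows the edge's arc up and inwards folds the wall up (an upright finger merely pressed against the edge jams); so with the other two walls
- wall_right_edge (a point): middle of the free edge of the right wall (45 mm from its hinge)
- wall_front_edge (a point): middle of the free edge of the front wall (45 mm from its hinge)
- stand: sloping wooden tool stand, fixed to the bench. Origin: centre of its underside, z up; 120 mm (x) by 236 mm (y), highest wood about 92 mm above the bench. Three sockets 70 mm apart along its y, 50 mm deep, 22 by 20 mm wide, axes leaning 40 degrees from vertical towards its -x (the robot). Its three tools stand in any order
- ring_clamp: wooden ring clamp in the stand: a square stick 20 mm (its x) by 18 mm (its y), 150 mm long, with a steel band at half length and a brass ring in its two jaws on top (to 173 mm). 0.07 to 0.13 kg, centre of mass about 77 mm from the foot. Origin: centre of its foot, at the socket's bottom; z along the stick to the ring, leaning 40 degrees towards the robot; its y is level
- clamp_head (a point): centre of the ring in the clamp's jaws, 158 mm from the foot along the clamp's z. The upper 100 mm of the stick stand out of the stand: grip it across y (18 mm) and draw it out along its z by 50 mm or more
- mandrel: bystander: steel ring mandrel in the stand, a slim cone 12 to 19 mm thick, 165 mm long. Origin at its foot, z along it
- pusher: bystander: stone pusher in the stand, with a dark mushroom handle 32 mm wide, 107 mm long. Origin at its foot, z along it
- bur_box: bystander: clear box, 70 by 45 by 20 mm, lying on the bench; origin at its underside
- loupe: bystander: folding loupe, 32 mm wide, 63 mm long, 24 mm high; origin at its underside
- graver: bystander: hand graver with wooden handle, 150 mm long, lying along its x
- screw_dish: bystander: white dish, 64 mm wide, 22 mm high; origin at its underside
- oil_jar: bystander: amber jar, 44 mm wide, 60 mm high; origin at its underside
Mind the look-alikes: they are no part of the job. What is shaped like the ring_clamp but blue or turquoise is not meant.

How it is judged:
By the outcome, as a careful person would: the job done as asked, in the order asked, and still so for the second after the job is handed in, while the arm keeps its last pose, push and grip.
It also fails if it takes over 69 s, if anything falls off the work surface, if the arm or the gripper's body presses on something with over 40 N, if the wrist force passes 120 N, or if a joint passes its speed limit or range.

## Robot

A 6-joint arm with a two-finger parallel gripper is mounted at the origin on the work surface. World frame = base frame: x ahead of the robot, y to its left, z up, the work surface at z = 0. Lengths are in m, angles in rad, forces in N, time in s.
With the tool pointing down it reaches from about 0.35 to 0.925 m from the base axis. Payload 6.4 kg.
Tool frame: the origin (TCP) lies at the very end of the fingers, on their centre line; the grasp point (between the pads) lies 19 mm behind it (ctrl.grip_point_offset is the distance from the TCP to the grasp point, in m); z points along the fingers, y is the direction in which the jaws open and shut (so a half turn about z gives the same grasp; the last joint's range is limited). The gripper opens to 94 mm and grips with 3 to 60 N. Pads are 16 mm wide; open, the fingers measure 119 mm over their backs; the gripper's body (75 mm by 177 mm) begins 78 mm behind the grasp point.
Start: joints at [-1.322, 0.245, 1.558, -0, 1.339, -0.174], TCP at [0.267, -0.593, 0.205] pointing down, gripper open.
Joint ranges: [-3.13, 3.13], [-1.02, 2.26], [0.13, 2.54], [-0.95, 4.09], [0.21, 2.88], [-2.74, 2.74]. Speed limits (rad/s): [2.57, 2.57, 3.14, 3.14, 3.14, 3.14].

## Interface

Orientations are given as a unit quaternion [w, x, y, z].
In Python, from cell import ctrl, vision, sign_off gives the robot as it stands.
- The arm moves only by the shell command python3 -m jog 'ROWS' [FORCE]. ROWS is JSON, one flat list of numbers, 7 for each row, row after row: the closure, from 0 (fully open) to 1 (shut), then the shift along the tool's x, y, z in mm, then the turn, a rotation vector about the tool's x, y, z in degrees. A call has 1 to 8 rows; each row shifts and turns the commanded pose from where the row before left it, along the tool's axes as they then stand; what a row does not reach is not made up. A row lasts 1/12 s, in which the tool goes at most 41.7 mm and 7.16 degrees, less where a joint would pass 70% of its speed; a pose out of reach is approached as far as the arm can. A call is refused whole if a number of a shift passes 41.7 or a number of a turn 7.16, either way. A call with a gripper value outside its range is refused whole. The fingers move at their own pace and stop on an object; FORCE is the grip in N (left out, the last holds). Time passes only in rows, so rows that do not move let the fingers close. It gives the time, the measured TCP pose, the force and the opening at its end, in the units of the state.
- ctrl.get_state(): the state, without advancing time (a new reading comes with each control period).
- vision.read_camera(name): name is "scene" or "top"; returns a dict with "frame" (400x640x3 uint8, red, green, blue), "K" (3x3 intrinsics, pixels), "rvec" (rotation vector, rad) and "tvec" (3), from world to camera coordinates, as OpenCV has them. Camera axes: x right, y down, z forward; pixel columns grow to the right and rows downward; lengths in m; the calibration is good to about 2 mm. A picture is of the moment at which its call begins. There is no depth.
- sign_off(): hands the job in, once; it reports no verdict.
The state is a dict: "time": time; "joint_pos": joint angles; "dq": joint speeds; "joint_torque": joint torques, N m; "position": TCP position; "orientation": TCP orientation; "ft_force": force on the tool from outside, world axes, zero at the start; "torque": the same for the moment, N m; "width": opening from 0.0 (shut) to 1.0 (fully open).
Only numpy, scipy, OpenCV 4.12 (cv2) and the standard library are available. Lean on these libraries where they do the work, as an engineer would, in place of code of your own. Each camera call takes 0.05 s, during which the arm holds its last target.

## Working session

There is one attempt and no reset: what is moved stays moved. The work goes in short steps, Python scripts to look and compute and a shell command to move; the robot and the scene stay as the last step left them, time stands still between calls to the robot, and variables do not carry over. Pictures are saved under pics/ and viewed, and the job is handed in when it is done.

```bash
ls -la; mkdir -p pics
python3 - <<'E'
from cell import ctrl, vision
import cv2, numpy as np
s=ctrl.get_state()
for k,v in s.items(): print(k,np.round(v,3))
for n in("scene","top"):
    d=vision.read_camera(n); cv2.imwrite(f"pics/{n}0.png",d["frame"][:,:,::-1])
    print(n,d["K"],d["rvec"],d["tvec"])
E
```

```text
total 12
drwxr-xr-x  3 agent agent 4096 Dec  7 03:03 .
drwxr-xr-x 23 root  root  4096 Dec  7 03:03 ..
drwxr-xr-x  2 agent agent 4096 Dec  7 03:03 pics
time 0.0
joint_pos [-1.322  0.246  1.559 -0.     1.339 -0.174]
dq [-0.001  0.     0.     0.001  0.     0.001]
joint_torque [-0.0000e+00 -4.1584e+01 -3.1460e+01  6.9000e-02  3.3000e-02 -0.0000e+00]
position [ 0.267 -0.592  0.204]
orientation [-0.001  0.978  0.21  -0.   ]
ft_force [-0.049  0.408 -0.279]
torque [-0.025  0.001 -0.045]
width 1.0
scene [[364.11827089   0.         319.99785112]
 [  0.         364.11827089 205.44202488]
 [  0.           0.           1.        ]] [ 2.41552746  1.05776427 -0.26979268] [-0.29971108 -0.24223808  1.24575711]
top [[465.47718986   0.         321.65882296]
 [  0.         465.47718986 194.14028401]
 [  0.           0.           1.        ]] [ 2.11088368 -2.14968816  0.18028426] [-0.01128216  0.4744069   1.53480815]
```

View pics/scene0.png

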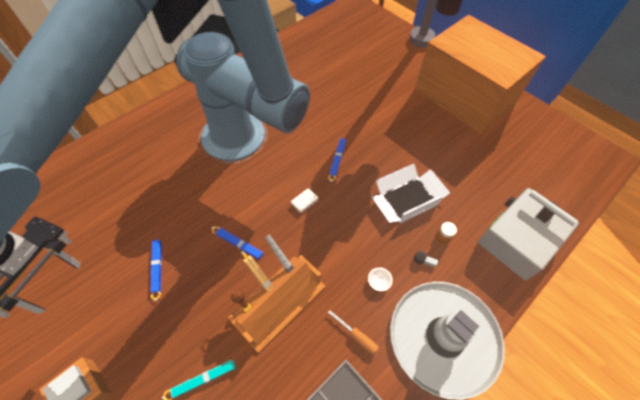

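View pics/top0.png

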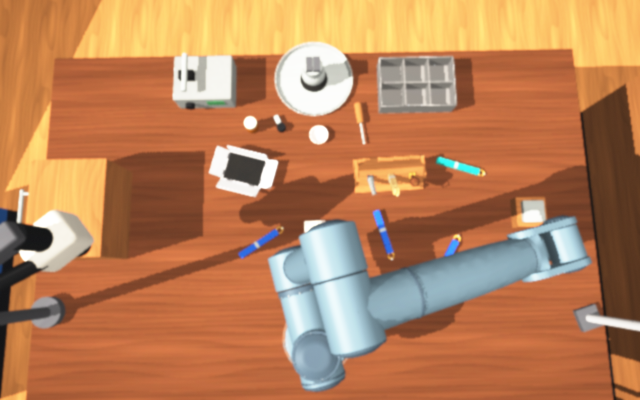

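The top view shows the tray at about (243,170), dark floor with white walls, and the stand at (390,175) with three tools. In the scene view the tray is at (410,195) and the stand at (278,303). Next I'll enlarge both and set up helpers.

```bash
cat > h.py <<'E'
import numpy as np, cv2
from cell import ctrl, vision
from scipy.spatial.transform import Rotation as Ro
def cam(n):
    d=vision.read_camera(n); d["R"]=cv2.Rodrigues(np.array(d["rvec"],float))[0]; d["t"]=np.array(d["tvec"],float).ravel(); d["C"]=-d["R"].T@d["t"]; return d
def ray(d,u,v): 
    r=d["R"].T@np.linalg.inv(d["K"])@np.array([u,v,1.]); return r/np.linalg.norm(r)
def onz(d,u,v,z): 
    r=ray(d,u,v); return d["C"]+r*(z-d["C"][2])/r[2]
def proj(d,P):
    p=(d["R"]@np.atleast_2d(P).T).T+d["t"]; p=p@np.array(d["K"]).T; return p[:,:2]/p[:,2:]
def tri(d1,a,d2,b):
    r1,r2=ray(d1,*a),ray(d2,*b); A=np.stack([r1,-r2],1); s=np.linalg.lstsq(A,d2["C"]-d1["C"],rcond=None)[0]
    p,q=d1["C"]+s[0]*r1,d2["C"]+s[1]*r2; return (p+q)/2,np.linalg.norm(p-q)
def crop(d,x0,y0,w,h,k,name,pts=None):
    im=cv2.resize(np.ascontiguousarray(d["frame"][y0:y0+h,x0:x0+w,::-1]),None,fx=k,fy=k,interpolation=cv2.INTER_CUBIC)
    if pts is not None:
        for u,v in pts: cv2.circle(im,(int((u-x0+.5)*k),int((v-y0+.5)*k)),2,(0,255,0),-1)
    cv2.imwrite(name,im)
def st():
    s=ctrl.get_state(); q=np.array(s["orientation"]); return s,np.array(s["position"]),Ro.from_quat([q[1],q[2],q[3],q[0]]).as_matrix()
E
python3 - <<'E'
from h import *
s=cam("scene");t=cam("top"); print(s["C"],t["C"])
crop(t,200,135,90,65,8,"pics/t_tray.png"); crop(t,340,145,100,60,8,"pics/t_stand.png")
crop(s,360,155,100,75,8,"pics/s_tray.png"); crop(s,200,220,140,135,4,"pics/s_stand.png")
E
```

```text
[ 0.80997414 -0.36145874  0.95587984] [ 0.20484799 -0.02200137  1.59322895]
```

View pics/t_tray.png

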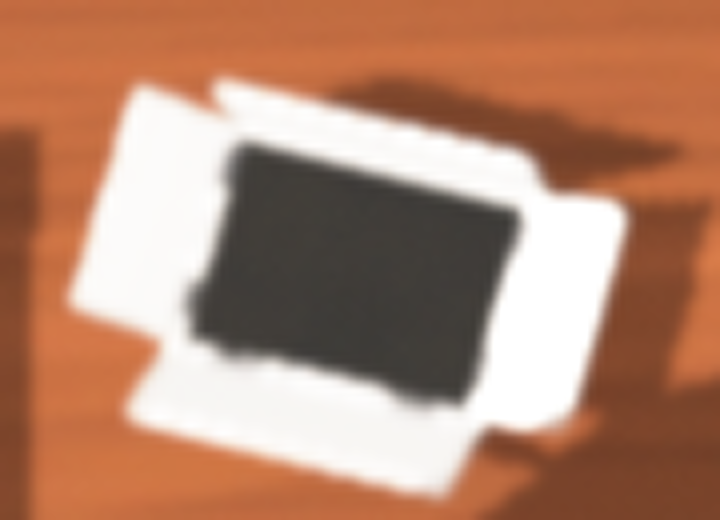

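View pics/t_stand.png

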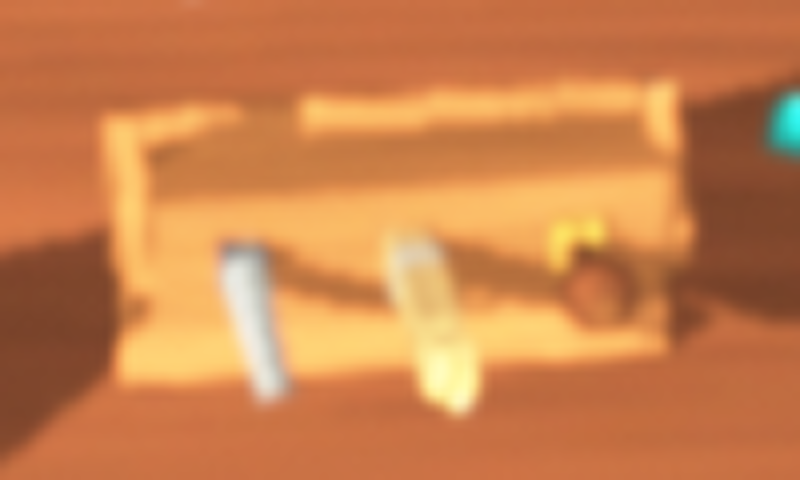

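View pics/s_tray.png

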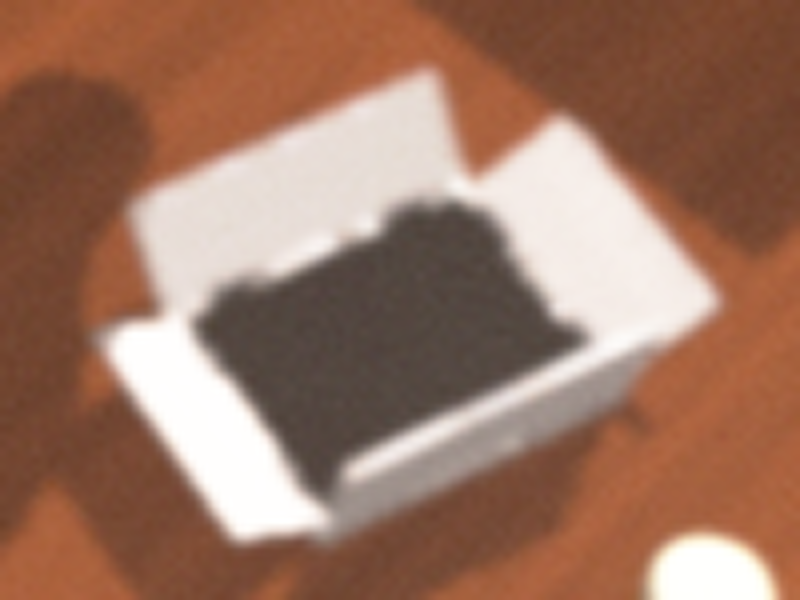

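View pics/s_stand.png

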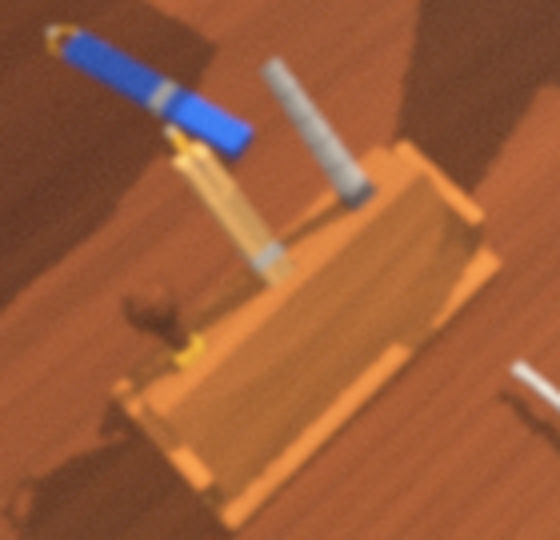

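The enlarged crops give the tool order. The stand holds a grey cone (mandrel, crop 250,320), a wooden stick with a steel band and brass ring (crop 430,320; full top image about (394,185)), and a brown mushroom knob (pusher). Look-alikes are the blue sticks at top (260,243), (383,235) and (452,245) and the turquoise one at (460,165), all lying on the bench. Only the wooden stick in the middle socket fits the description. I'll measure tray and clamp by triangulation.

```bash
cat > m1.py <<'E'
from h import *
s=cam("scene");t=cam("top")
T=lambda x,y:(200+x/8-.5,135+y/8-.5); S=lambda x,y:(360+x/8-.5,155+y/8-.5)
P={}
for n,a,b in [("F_l",(128,415),(435,70)),("F_r",(443,497),(130,205)),("L_f",(70,303),(565,115)),("L_b",(138,85),(720,298)),("R_f",(575,428),(98,335)),("R_b",(628,200),(240,545))]:
    p,g=tri(t,T(*a),s,S(*b)); P[n]=p; print(n,np.round(p*1e3,1),"gap",round(g*1e3,1))
for a,b in(("F_l","F_r"),("L_f","L_b"),("R_f","R_b")): print(a,np.linalg.norm(P[a]-P[b])*1e3)
def ln(a,b):
    v=P[a]-P[b]; return np.degrees(np.arctan2(v[1],v[0]))
print("yaw", ln("L_b","L_f"),ln("R_b","R_f"),ln("F_l","F_r")-90)
mL=(P["L_f"]+P["L_b"])/2;mR=(P["R_f"]+P["R_b"])/2;mF=(P["F_l"]+P["F_r"])/2
for n,m in zip("LRF",(mL,mR,mF)): print(n,np.round(m*1e3,1),"angle",np.arcsin((m[2]-.008)/.045))
# clamp
T2=lambda x,y:(340+x/8-.5,145+y/8-.5); S2=lambda x,y:(200+x/4-.5,220+y/4-.5)
for n,a,b in [("ring",(450,385),(178,136)),("band",(412,250),(268,258)),("jaw",(440,350),(192,155)),
   ("mandreltop",(270,390),(275,68)),("mandrelbase",(243,255),(357,195))]:
    p,g=tri(t,T2(*a),s,S2(*b)); print(n,np.round(p*1e3,1),"gap",round(g*1e3,1))
for n,a,z in [("stand bl",(108,120),.092),("stand br",(675,85),.092),("stand fl",(120,380),.03),("fr",(668,350),.03)]:
    print(n,np.round(onz(t,*T2(*a),z)*1e3))
E
python3 m1.py
```

```text
F_l [509.1 342.1  32.2] gap 0.5
F_r [470.9 207.   29.9] gap 2.1
L_f [557.9 367.6  28.4] gap 4.4
L_b [652.7 339.   34.1] gap 4.5
R_f [501.5 152.6  29.7] gap 2.7
R_b [598.8 127.3  30.6] gap 3.5
F_l 140.41313276021359
L_f 99.12753866963803
R_f 100.60245405492996
yaw -16.776333557065573 -14.557496173046609 -15.76275893129619
L [605.3 353.3  31.3] angle 0.5432708365708707
R [550.1 140.   30.1] angle 0.5144530445626792
F [490.  274.5  31.1] angle 0.5378624982670481
ring [ 452.6 -253.9  161.5] gap 5.4
band [ 521.7 -252.3   89.6] gap 5.6
jaw [ 466.6 -252.9  157.2] gap 9.0
mandreltop [ 453.3 -183.7  154.7] gap 4.0
mandrelbase [ 523.5 -183.7   77. ] gap 5.3
stand bl [ 580. -126.   92.]
stand br [ 590. -361.   92.]
stand fl [ 481. -132.   30.]
fr [ 490. -366.   30.]
```

Triangulation agrees with the given sizes: walls measure 140, 99 and 100 mm, and edges are at about 30 mm, so about 0.53 rad. The tray centre is about (0.579, 0.248) with yaw about −15.7°. Next come the bystanders and a planning helper.

```bash
cat >> h.py <<'E'
TC=np.array([.579,.248,0.]); YAW=np.radians(-15.7)
tx=np.array([np.cos(YAW),np.sin(YAW),0]); ty=np.array([-np.sin(YAW),np.cos(YAW),0]); tz=np.array([0,0,1.])
WALL={"R":(-ty,.070,tx),"L":(ty,.070,tx),"F":(-tx,.055,ty)}  # outward, hinge offset, tool-y dir
def wallpose(w,o,z,t,along=0.,sgn=1):
    """TCP pose: TCP at o out of hinge, height z, tilt t deg from vertical tip inward"""
    out,hg,yd=WALL[w]; t=np.radians(t); zt=-out*np.sin(t)-tz*np.cos(t); yt=sgn*yd; xt=np.cross(yt,zt)
    return TC+out*(hg+o)+yd*along+tz*z, np.stack([xt,yt,zt],1)
def tipcorner(w,r,th,t,tau=.003):
    """TCP (o,z) so that upper tip corner lies on outer face at r, wall angle th"""
    o=r*np.cos(th)+tau*np.sin(th); h=r*np.sin(th)-tau*np.cos(th); t=np.radians(t)
    return o+.008*np.cos(t), .008+h-.008*np.sin(t)
def plan(p1,R1,n,g,p0=None,R0=None):
    if p0 is None: _,p0,R0=st()
    w=Ro.from_matrix(R0.T@R1).as_rotvec(); R=R0.copy(); rows=[]
    print("dist mm",np.round(np.linalg.norm(p1-p0)*1e3,1),"turn deg",np.round(np.degrees(np.linalg.norm(w)),1))
    for i in range(n):
        d=R.T@(p1-p0)/n*1e3; rows.append([g]+list(np.round(d,1))+list(np.round(np.degrees(w)/n,2))); R=R@Ro.from_rotvec(w/n).as_matrix()
    for r in rows: print(",".join(f"{x:g}" for x in r))
    return p1,R1
E
python3 - <<'E'
from h import *
t=cam("top")
for n,u,v,z in [("dish",319,134,.02),("loupe",280,123,.02),("jar",250,123,.06),("bur_box?",314,228,.02),("graver a",358,105,.01),("graver b",364,141,.01),("mach corner",205,107,.1),("plate rim",275,80,.0),("plate rim b",314,115,0),("blue",240,256,0),("blue2",281,229,0),("box corner",203,153,0)]:
    print(n,np.round(onz(t,u,v,z)*1e3))
p,R=wallpose("R",.090,.13,30); print(p)
p0=st()[1]
a=plan(np.array([.30,-.45,.32]),R@np.eye(3),8,1)
plan(p+[0,0,.12],R,18,1,*a)
E
```

```text
dish [692. -14.  20.]
loupe [735. 122.  20.]
jar [723. 222.  60.]
bur_box? [362.   8.  20.]
graver a [ 800. -155.   10.]
graver b [ 667. -172.   10.]
mach corner [769. 368. 100.]
plate rim [905. 142.   0.]
plate rim b [769.   2.   0.]
blue [273. 261.   0.]
blue2 [362. 122.   0.]
box corner [636. 397.   0.]
[0.53570393 0.09396932 0.13      ]
dist mm 186.1 turn deg 57.9
1,11.1,-14.6,-14.3,1.64,3.5,-6.11
1,13.5,-13.6,-13.2,1.64,3.5,-6.11
1,15.6,-12.4,-11.9,1.64,3.5,-6.11
1,17.6,-11,-10.6,1.64,3.5,-6.11
1,19.3,-9.3,-9.2,1.64,3.5,-6.11
1,20.7,-7.4,-7.7,1.64,3.5,-6.11
1,21.8,-5.3,-6.2,1.64,3.5,-6.11
1,22.6,-3.1,-4.7,1.64,3.5,-6.11
dist mm 597.0 turn deg 0.0
1,26.3,4.4,19.7,0,0,0
1,26.3,4.4,19.7,0,0,0
1,26.3,4.4,19.7,0,0,0
1,26.3,4.4,19.7,0,0,0
1,26.3,4.4,19.7,0,0,0
1,26.3,4.4,19.7,0,0,0
1,26.3,4.4,19.7,0,0,0
1,26.3,4.4,19.7,0,0,0
1,26.3,4.4,19.7,0,0,0
1,26.3,4.4,19.7,0,0,0
1,26.3,4.4,19.7,0,0,0
1,26.3,4.4,19.7,0,0,0
1,26.3,4.4,19.7,0,0,0
1,26.3,4.4,19.7,0,0,0
1,26.3,4.4,19.7,0,0,0
1,26.3,4.4,19.7,0,0,0
1,26.3,4.4,19.7,0,0,0
1,26.3,4.4,19.7,0,0,0
```

```bash
python3 -m jog '[1,11,-15,-14,1.6,3.5,-6.1, 1,13.5,-13.5,-13,1.6,3.5,-6.1, 1,15.5,-12.5,-12,1.6,3.5,-6.1, 1,17.5,-11,-10.5,1.6,3.5,-6.1, 1,19,-9.5,-9,1.6,3.5,-6.1, 1,20.5,-7.5,-7.5,1.6,3.5,-6.1, 1,22,-5.5,-6,1.6,3.5,-6.1, 1,22.5,-3,-4.5,1.6,3.5,-6.1]'; python3 -m jog '[1,26,4.5,19.5,0,0,0, 1,26,4.5,19.5,0,0,0, 1,26,4.5,19.5,0,0,0, 1,26,4.5,19.5,0,0,0, 1,26,4.5,19.5,0,0,0, 1,26,4.5,19.5,0,0,0, 1,26,4.5,19.5,0,0,0, 1,26,4.5,19.5,0,0,0]'; python3 -m jog '[1,26,4.5,19.5,0,0,0, 1,26,4.5,19.5,0,0,0, 1,26,4.5,19.5,0,0,0, 1,26,4.5,19.5,0,0,0, 1,26,4.5,19.5,0,0,0, 1,26,4.5,19.5,0,0,0, 1,26,4.5,19.5,0,0,0,1,26,4.5,19.5,0,0,0]'
python3 - <<'E'
from h import *
p,R=wallpose("R",.075,.060,55); plan(p,R,8,1)
s,p,R=st(); print(s["joint_pos"])
E
```

```text
time: 1.02
position: [0.2997, -0.4487, 0.3194]
orientation: [-0.153, 0.771, 0.582, 0.206]
ft_force: [-0.3, -0.0, -0.2]
width: 0.466
time: 1.68
position: [0.4069, -0.2103, 0.2857]
orientation: [-0.153, 0.773, 0.581, 0.205]
ft_force: [0.0, -0.0, 0.1]
width: 0.007
time: 2.35
position: [0.5136, 0.0274, 0.2532]
orientation: [-0.152, 0.773, 0.581, 0.205]
ft_force: [0.5, -0.4, -0.4]
width: 0.007
dist mm 211.2 turn deg 25.4
1,-2.7,0.2,26.3,0.06,3.17,-0.03
1,-4.1,0.3,26.1,0.06,3.17,-0.03
1,-5.6,0.3,25.8,0.06,3.17,-0.03
1,-7,0.3,25.4,0.06,3.17,-0.03
1,-8.4,0.3,25,0.06,3.17,-0.03
1,-9.8,0.4,24.5,0.06,3.17,-0.03
1,-11.1,0.4,23.9,0.06,3.17,-0.03
1,-12.4,0.4,23.3,0.06,3.17,-0.03
[-0.45248384 -0.16063467  1.95609374  0.51317831  1.45589859 -0.25895558]
```

```bash
python3 -m jog '[1,-2.5,0,26.5,0,3.2,0, 1,-4,0.5,26,0,3.2,0, 1,-5.5,0.5,26,0,3.2,0, 1,-7,0.5,25.5,0,3.2,0, 1,-8.5,0,25,0,3.2,0, 1,-10,0.5,24.5,0,3.2,0, 1,-11,0.5,24,0,3.2,0, 1,-12.5,0.5,23,0,3.2,0]'
python3 - <<'E'
from h import *
a=wallpose("R",.075,.013,55); a=plan(*a,4,1)
b=wallpose("R",.0386,.011,55); plan(*b,4,1,*a)
s,p,R=st(); print(s["joint_pos"])
d=cam("scene"); crop(d,300,120,200,150,4,"pics/s1.png")
E
```

```text
time: 3.02
position: [0.5407, 0.1073, 0.0592]
orientation: [-0.278, 0.708, 0.532, 0.372]
ft_force: [-0.5, 0.1, 1.1]
width: 0.005
dist mm 46.2 turn deg 0.7
1,-9.4,-0.3,6.7,0.14,-0.09,-0.04
1,-9.4,-0.3,6.7,0.14,-0.09,-0.04
1,-9.4,-0.3,6.7,0.14,-0.09,-0.04
1,-9.4,-0.3,6.8,0.14,-0.09,-0.04
dist mm 36.5 turn deg 0.0
1,4.8,-0,7.7,0,0,0
1,4.8,-0,7.7,0,0,0
1,4.8,-0,7.7,0,0,0
1,4.8,-0,7.7,0,0,0
[-0.46688015  0.31035776  2.06257945  1.0159037   1.26016853 -0.77374343]
```

View pics/s1.png

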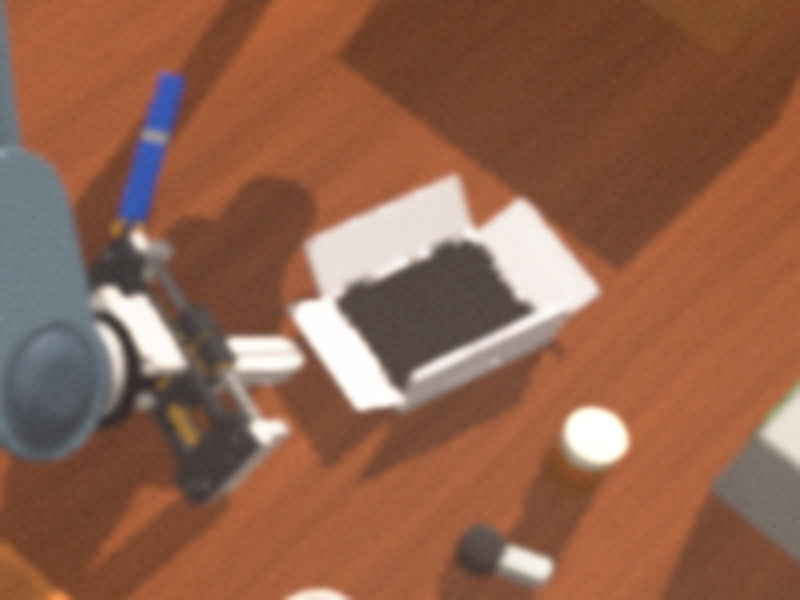

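The closed fingers at crop (300,360) are aligned with the middle of the right wall, and nothing is near. Going down, then in.

```bash
python3 -m jog '[1,-9.5,0,6.5,0,0,0, 1,-9.5,0,6.5,0,0,0, 1,-9.5,0,6.5,0,0,0, 1,-9.5,0,6.5,0,0,0, 1,5,0,7.5,0,0,0, 1,5,0,7.5,0,0,0, 1,5,0,7.5,0,0,0, 1,5,0,7.5,0,0,0]'
python3 - <<'E'
from h import *
s,p,R=st(); print(p)
d=cam("scene"); crop(d,320,140,130,100,6,"pics/s2.png")
a=None,None
q=(p,R)
for th in np.radians([40,52,64,76,85]):
    o,z=tipcorner("R",.037,th,55); print(np.degrees(th),o,z); q=plan(*wallpose("R",o,z,55),3,1,*q)
E
```

```text
time: 3.73
position: [0.5511, 0.1424, 0.0143]
orientation: [-0.277, 0.708, 0.533, 0.372]
ft_force: [0.5, 0.5, 0.1]
width: 0.006
[0.55113568 0.14240812 0.0143056 ]
40.0 0.03486061871527017 0.02293179187473308
dist mm 9.8 turn deg 0.6
1,3.2,-0.6,-0.5,0.17,-0.08,-0.03
1,3.2,-0.6,-0.5,0.17,-0.08,-0.03
1,3.2,-0.6,-0.5,0.17,-0.08,-0.03
52.0 0.02973211833867789 0.028756197103159804
dist mm 7.8 turn deg 0.0
1,2.6,-0,0.3,0,0,0
1,2.6,-0,0.3,0,0,0
1,2.6,-0,0.3,0,0,0
64.0 0.023504726060901735 0.03338704991839001
dist mm 7.8 turn deg 0.0
1,2.5,0,0.8,0,0,0
1,2.5,0,0.8,0,0,0
1,2.5,0,0.8,0,0,0
76.0 0.016450608806824064 0.036621959831100934
dist mm 7.8 turn deg 0.0
1,2.2,0,1.3,0,0,0
1,2.2,0,1.3,0,0,0
1,2.2,0,1.3,0,0,0
85.0 0.010801958066746957 0.03804452024683967
dist mm 5.8 turn deg 0.0
1,1.5,0,1.3,0,0,0
1,1.5,0,1.3,0,0,0
1,1.5,0,1.3,0,0,0
```

View pics/s2.png

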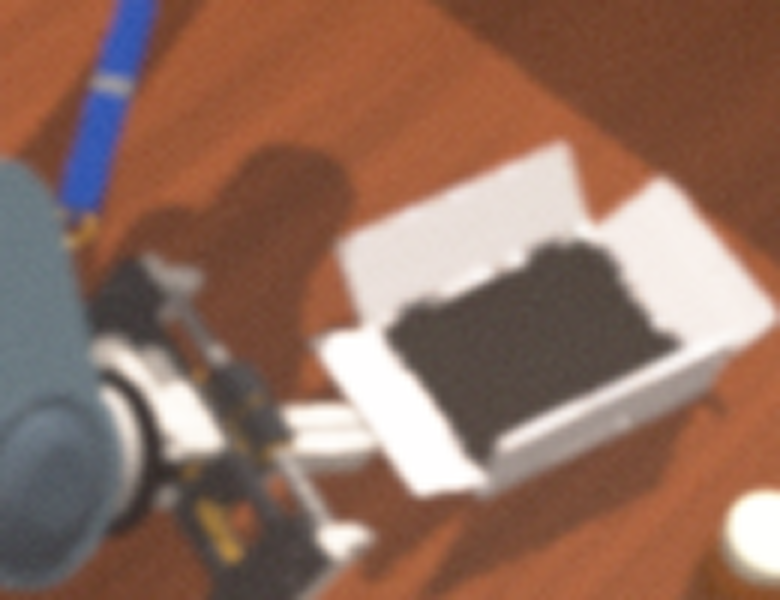

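The fingers are under the right wall's edge (crop 370,430). Following the arc now.

```bash
python3 -m jog '[1,3.2,0,0,0,0,0, 1,3.2,0,0,0,0,0, 1,3.2,0,0,0,0,0, 1,2.6,0,0.3,0,0,0, 1,2.6,0,0.3,0,0,0, 1,2.6,0,0.3,0,0,0]'; python3 -m jog '[1,2.5,0,0.8,0,0,0, 1,2.5,0,0.8,0,0,0, 1,2.5,0,0.8,0,0,0, 1,2.2,0,1.3,0,0,0, 1,2.2,0,1.3,0,0,0, 1,2.2,0,1.3,0,0,0]'
python3 - <<'E'
from h import *
s,p,R=st(); print(p, (p-TC)@-ty-.07, s["ft_force"])
d=cam("scene"); crop(d,320,140,130,100,6,"pics/s3.png")
E
```

```text
time: 4.28
position: [0.5533, 0.1516, 0.0271]
orientation: [-0.278, 0.708, 0.532, 0.371]
ft_force: [-0.2, -0.9, -2.1]
width: 0.007
time: 4.78
position: [0.5572, 0.1645, 0.0351]
orientation: [-0.278, 0.708, 0.532, 0.371]
ft_force: [-1.0, -0.3, -1.9]
width: 0.008
[0.55718736 0.16454823 0.03511862] 0.016240842727226423 [-0.95461484 -0.26803211 -1.85224332]
```

View pics/s3.png

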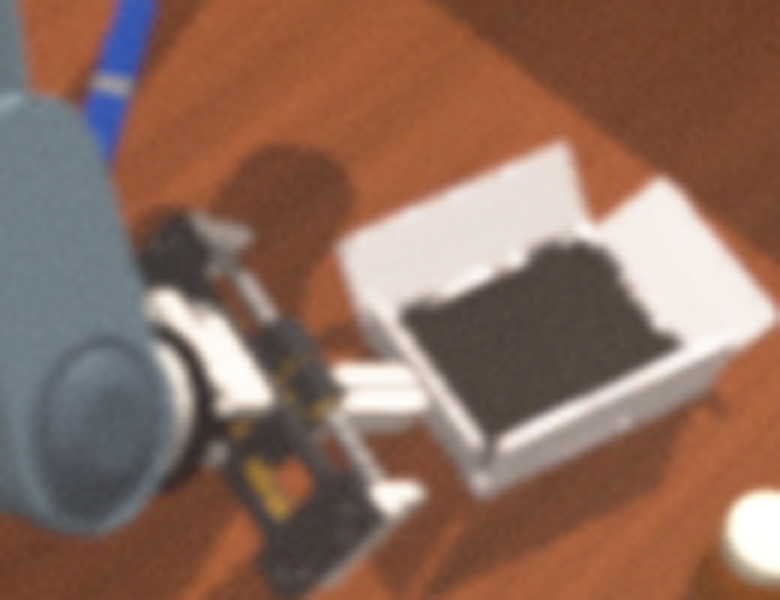

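The right wall is up nearly to upright. A few more mm, then measure its edge.

```bash
python3 -m jog '[1,1.5,0,1.3,0,0,0, 1,1.5,0,1.3,0,0,0, 1,1.2,0,1.3,0,0,0, 1,0,0,0,0,0,0]'
python3 - <<'E'
from h import *
s,p,R=st(); print(p, (p-TC)@-ty-.07, s["ft_force"])
d=cam("scene"); crop(d,360,155,100,75,8,"pics/s4.png")
d=cam("top"); crop(d,200,135,90,65,8,"pics/t4.png")
E
```

```text
time: 5.17
position: [0.5587, 0.17, 0.0363]
orientation: [-0.278, 0.708, 0.532, 0.371]
ft_force: [0.0, -1.1, -0.2]
width: 0.002
[0.55868732 0.17000984 0.03633789] 0.010577104873362803 [ 0.04389522 -1.05318293 -0.21216713]
```

View pics/s4.png

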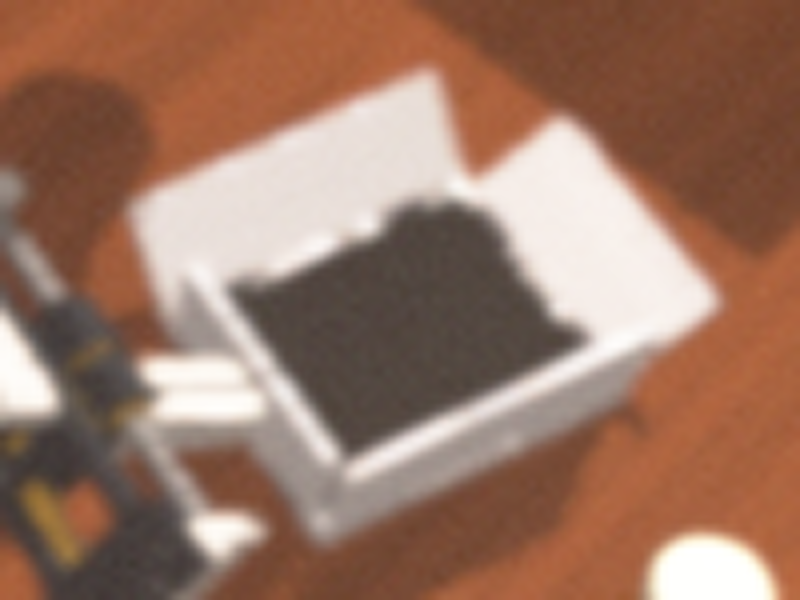

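View pics/t4.png

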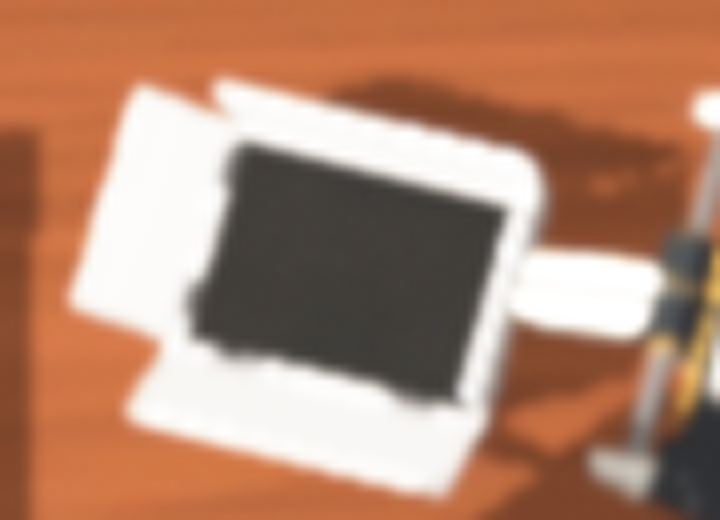

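```bash
cat > m2.py <<'E'
from h import *
s=cam("scene");t=cam("top")
T=lambda x,y:(200+x/8-.5,135+y/8-.5); S=lambda x,y:(360+x/8-.5,155+y/8-.5)
def tr(n,p): 
    v=p-TC; print(n,"tray",np.round([v@tx*1e3,v@ty*1e3,p[2]*1e3],1))
for n,x,y in [("R top front mid",200,270),("R top back mid",338,460),("R top inner mid",287,365),("R top outer mid",262,372),("back top right",345,470),("back top left",650,345)]: tr("scene "+n,onz(s,*S(x,y),.053))
for n,x,y in [("R inner mid",482,305),("R outer mid",512,300),("R outer back",540,205),("R outer front",490,425),("back top outer left",215,82),("back top outer right",528,155)]: tr("top "+n,onz(t,*T(x,y),.053))
for n,x,y in [("floor bl",240,145),("floor fl",193,330),("floor fr",455,402)]: tr("floor "+n,onz(t,*T(x,y),.008))
E
python3 m2.py
```

```text
scene R top front mid tray [-44.7 -73.2  53. ]
scene R top back mid tray [ 46.2 -72.6  53. ]
scene R top inner mid tray [  4.6 -67.   53. ]
scene R top outer mid tray [  3.  -76.8  53. ]
scene back top right tray [ 50.7 -72.6  53. ]
scene back top left tray [57.3 56.7 53. ]
top R inner mid tray [-11.9 -65.2  53. ]
top R outer mid tray [ -6.6 -76.9  53. ]
top R outer back tray [ 36.2 -77.1  53. ]
top R outer front tray [-60.8 -82.7  53. ]
top back top outer left tray [53.1 72.3 53. ]
top back top outer right tray [ 56.  -66.2  53. ]
floor floor bl tray [38.4 66.1  8. ]
floor floor fl tray [-46.4  62.2   8. ]
floor floor fr tray [-48.2 -57.1   8. ]
```

The right wall edge averages about 2 mm outside vertical. I'll push 2.5 mm more inward while watching the force; the hinge stop would show up as a rise.

```bash
python3 -m jog '[1,0.6,0,0.8,0,0,0, 1,0.6,0,0.8,0,0,0, 1,0.3,0,0.4,0,0,0, 1,0,0,0,0,0,0]'
python3 - <<'E'
from h import *
s,p,R=st(); print(p, (p-TC)@-ty-.07, s["ft_force"], s["joint_pos"])
q=plan(*wallpose("R",.06,.075,55),2,1)
q=plan(*wallpose("R",.09,.30,20),8,1,*q)
p,R=wallpose("F",.12,.20,35)
q=plan(p,R,14,1,*q)
E
```

```text
time: 5.7
position: [0.5593, 0.1722, 0.0363]
orientation: [-0.278, 0.708, 0.532, 0.371]
ft_force: [-0.7, -0.7, 0.1]
width: 0.006
[0.55933446 0.17220596 0.03634232] 0.00828780458994656 [-0.74081227 -0.71065668  0.05137608] [-0.32644355  0.37619261  2.0353004   1.11152956  1.15744993 -0.75848782]
dist mm 64.6 turn deg 0.6
1,1.1,-0.5,-32.3,0.24,-0.12,-0.1
1,1.1,-0.7,-32.3,0.24,-0.12,-0.1
dist mm 227.0 turn deg 35.0
1,20.9,-0,-19.2,0,-4.38,0
1,19.4,-0,-20.7,0,-4.38,0
1,17.7,-0,-22.2,0,-4.38,0
1,16,-0,-23.4,0,-4.38,0
1,14.1,-0,-24.6,0,-4.38,0
1,12.2,-0,-25.6,0,-4.38,0
1,10.2,-0,-26.5,0,-4.38,0
1,8.2,-0,-27.2,0,-4.38,0
dist mm 257.3 turn deg 102.3
1,8.3,-12.5,10.6,-0.87,-3.06,-6.58
1,10.2,-11.6,9.9,-0.87,-3.06,-6.58
1,12,-10.5,9.2,-0.87,-3.06,-6.58
1,13.6,-9.1,8.3,-0.87,-3.06,-6.58
1,15,-7.6,7.5,-0.87,-3.06,-6.58
1,16.1,-5.9,6.5,-0.87,-3.06,-6.58
1,17,-4.1,5.6,-0.87,-3.06,-6.58
1,17.7,-2.2,4.6,-0.87,-3.06,-6.58
1,18,-0.2,3.6,-0.87,-3.06,-6.58
1,18.1,1.8,2.7,-0.87,-3.06,-6.58
1,17.9,3.9,1.7,-0.87,-3.06,-6.58
1,17.4,5.9,0.9,-0.87,-3.06,-6.58
1,16.6,7.8,0.1,-0.87,-3.06,-6.58
1,15.6,9.7,-0.7,-0.87,-3.06,-6.58
```

```bash
python3 -m jog '[1,0,0,-20,0,0,0, 1,0,0,-40,0,0,0, 1,20.5,0,-20,0,-4.4,0, 1,19,0,-21,0,-4.4,0, 1,17.5,0,-22.5,0,-4.4,0, 1,15.5,0,-23.5,0,-4.4,0, 1,13.5,0,-25,0,-4.4,0, 1,12,0,-26,0,-4.4,0]'; python3 -m jog '[1,10,0,-27,0,-4.4,0, 1,8,0,-27,0,-4.4,0]'
python3 - <<'E'
from h import *
p,R=wallpose("F",.12,.20,35)
q=plan(p,R,15,1)
q=plan(*wallpose("F",.078,.04,55),6,1,*q)
E
```

```text
time: 6.37
position: [0.5374, 0.0994, 0.2411]
orientation: [-0.147, 0.775, 0.582, 0.199]
ft_force: [0.4, 0.4, 0.3]
width: 0.001
time: 6.53
position: [0.5351, 0.0917, 0.2977]
orientation: [-0.102, 0.788, 0.591, 0.139]
ft_force: [0.4, 0.1, -0.6]
width: 0.005
dist mm 258.0 turn deg 102.6
1,7.9,-11.8,9.7,-0.81,-2.83,-6.17
1,9.6,-11,9.1,-0.81,-2.83,-6.17
1,11.1,-10,8.5,-0.81,-2.83,-6.17
1,12.6,-8.8,7.8,-0.81,-2.83,-6.17
1,13.8,-7.5,7,-0.81,-2.83,-6.17
1,14.9,-6.1,6.2,-0.81,-2.83,-6.17
1,15.7,-4.5,5.4,-0.81,-2.83,-6.17
1,16.4,-2.8,4.5,-0.81,-2.83,-6.17
1,16.8,-1.1,3.7,-0.81,-2.83,-6.17
1,17,0.7,2.8,-0.81,-2.83,-6.17
1,16.9,2.5,2,-0.81,-2.83,-6.17
1,16.6,4.2,1.2,-0.81,-2.83,-6.17
1,16.1,6,0.5,-0.81,-2.83,-6.17
1,15.4,7.7,-0.2,-0.81,-2.83,-6.17
1,14.4,9.3,-0.8,-0.81,-2.83,-6.17
dist mm 165.4 turn deg 20.0
1,9.6,-0,25.9,0,-3.33,-0
1,11,-0,25.3,0,-3.33,-0
1,12.5,-0,24.6,0,-3.33,-0
1,13.9,-0,23.8,0,-3.33,-0
1,15.3,-0,23,0,-3.33,-0
1,16.6,-0,22,0,-3.33,-0
```

```bash
python3 -m jog '[1,8,-12,9.5,-0.8,-2.8,-6.2, 1,9.5,-11,9,-0.8,-2.8,-6.2, 1,11,-10,8.5,-0.8,-2.8,-6.2, 1,12.5,-9,8,-0.8,-2.8,-6.2, 1,14,-7.5,7,-0.8,-2.8,-6.2, 1,15,-6,6,-0.8,-2.8,-6.2, 1,15.5,-4.5,5.5,-0.8,-2.8,-6.2, 1,16.5,-3,4.5,-0.8,-2.8,-6.2]';python3 -m jog '[1,17,-1,3.5,-0.8,-2.8,-6.2, 1,17,0.5,3,-0.8,-2.8,-6.2, 1,17,2.5,2,-0.8,-2.8,-6.2, 1,16.5,4,1,-0.8,-2.8,-6.2, 1,16,6,0.5,-0.8,-2.8,-6.2, 1,15.5,7.5,0,-0.8,-2.8,-6.2, 1,14.5,9.5,-1,-0.8,-2.8,-6.2]'
python3 - <<'E'
from h import *
s,p,R=st(); print(s["joint_pos"])
q=plan(*wallpose("F",.082,.04,55),7,1)
q=plan(*wallpose("F",.082,.013,55),3,1,*q)
q=plan(*wallpose("F",.0386,.0125,55),4,1,*q)
E
```

```text
time: 7.2
position: [0.4676, 0.2015, 0.244]
orientation: [0.121, 0.482, 0.866, 0.051]
ft_force: [-0.6, 0.7, 0.1]
width: 0.005
time: 7.78
position: [0.408, 0.2965, 0.1991]
orientation: [0.296, 0.125, 0.946, -0.037]
ft_force: [1.1, -0.6, -0.6]
width: 0.0
[ 0.65492964 -0.26239227  2.16815112 -0.59673068  0.92783769 -0.36322139]
dist mm 164.3 turn deg 20.3
1,8.1,-0.2,22,0.09,-2.9,0.05
1,9.3,-0.2,21.6,0.09,-2.9,0.05
1,10.3,-0.2,21.1,0.09,-2.9,0.05
1,11.4,-0.1,20.5,0.09,-2.9,0.05
1,12.4,-0.1,19.9,0.09,-2.9,0.05
1,13.4,-0.1,19.3,0.09,-2.9,0.05
1,14.4,-0.1,18.6,0.09,-2.9,0.05
dist mm 27.0 turn deg 0.0
1,7.4,0,5.2,0,0,0
1,7.4,0,5.2,0,0,0
1,7.4,0,5.2,0,0,0
dist mm 43.4 turn deg 0.0
1,-6.1,-0,9,0,0,0
1,-6.1,-0,9,0,0,0
1,-6.1,-0,9,0,0,0
1,-6.1,-0,9,0,0,0
```

```bash
python3 -m jog '[1,8,0,22,0,-2.9,0, 1,9.5,0,21.5,0,-2.9,0, 1,10.5,0,21,0,-2.9,0, 1,11.5,0,20.5,0,-2.9,0, 1,12.5,0,20,0,-2.9,0, 1,13.5,0,19,0,-2.9,0, 1,14,0,18.5,0,-2.9,0]'
python3 - <<'E'
from h import *
s,p,R=st(); print(p,s["joint_pos"],(p-TC)@-tx-.055,(p-TC)@ty)
q=plan(*wallpose("F",.0386,.0125,55),4,1)
d=cam("scene"); crop(d,300,120,200,150,4,"pics/s5.png")
E
```

```text
time: 8.37
position: [0.4348, 0.2797, 0.1263]
orientation: [0.366, 0.123, 0.921, -0.042]
ft_force: [0.6, 0.2, -0.6]
width: 0.004
[0.43481782 0.27972173 0.12632549] [ 0.64252701 -0.12028038  2.25527868 -0.94592303  0.71679684 -0.01232686] 0.09238690678032896 -0.008477509988718511
dist mm 126.2 turn deg 11.8
1,9.7,1.6,30,0.26,-2.93,-0.02
1,11.2,1.7,29.4,0.26,-2.93,-0.02
1,12.7,1.9,28.8,0.26,-2.93,-0.02
1,14.2,2,28.1,0.26,-2.93,-0.02
```

View pics/s5.png

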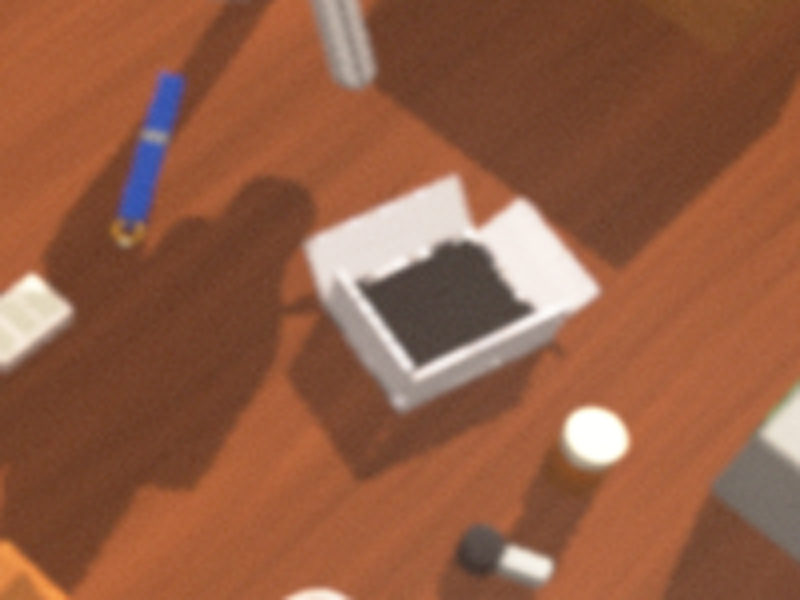

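The forearm roll, joint 4, hit its limit (−0.95) at 55° tilt here; nothing was touched. For the front wall I'll use a smaller tilt, 42°, with a slightly rotated azimuth.

```bash
cat >> h.py <<'E'
def wp2(w,o,z,t,az=0,along=0.,sgn=1):
    p,R=wallpose(w,o,z,t,along,sgn); return p, Ro.from_rotvec([0,0,np.radians(az)]).as_matrix()@R
E
python3 - <<'E'
from h import *
q=plan(*wp2("F",.082,.08,42,12),5,1)
q=plan(*wp2("F",.078,.013,42,12),4,1,*q)
q=plan(*wp2("F",.0405,.0125,42,12),4,1,*q)
E
```

```text
dist mm 48.0 turn deg 11.4
1,4.8,1.7,8.2,-1.43,0.27,-1.76
1,4.7,1.6,8.2,-1.43,0.27,-1.76
1,4.6,1.6,8.3,-1.43,0.27,-1.76
1,4.5,1.5,8.3,-1.43,0.27,-1.76
1,4.4,1.4,8.4,-1.43,0.27,-1.76
dist mm 67.1 turn deg 0.0
1,10.5,-0.2,13.1,0,0,0
1,10.5,-0.2,13.1,0,0,0
1,10.5,-0.2,13.1,0,0,0
1,10.5,-0.2,13.1,0,0,0
dist mm 37.5 turn deg 0.0
1,-6.7,-1.9,6.2,0,0,0
1,-6.7,-1.9,6.2,0,0,0
1,-6.7,-1.9,6.2,0,0,0
1,-6.7,-1.9,6.2,0,0,0
```

```bash
python3 -m jog '[1,4.8,1.6,8.2,-1.4,0.3,-1.8, 1,4.7,1.6,8.2,-1.4,0.3,-1.8, 1,4.6,1.6,8.3,-1.4,0.3,-1.8, 1,4.5,1.5,8.3,-1.4,0.3,-1.8, 1,4.4,1.4,8.4,-1.4,0.3,-1.8, 1,10.5,0,13,0,0,0, 1,10.5,0,13,0,0,0]'
python3 - <<'E'
from h import *
s,p,R=st(); print(p,s["joint_pos"],(p-TC)@-tx-.055,(p-TC)@ty)
q=plan(*wp2("F",.078,.013,42,12),3,1)
q=plan(*wp2("F",.0405,.0125,42,12),4,1,*q)
E
```

```text
time: 9.0
position: [0.4474, 0.2819, 0.0638]
orientation: [0.339, 0.028, 0.94, -0.009]
ft_force: [0.3, 0.4, 0.4]
width: 0.005
[0.4474222  0.28189663 0.06376069] [ 0.53830885 -0.03664592  2.2983659  -0.94626423  0.45559733 -0.19184923] 0.08084130672098705 -0.002973008683444252
dist mm 50.9 turn deg 2.4
1,9.9,0.7,13.8,0.1,-0.8,0.04
1,10.1,0.7,13.6,0.1,-0.8,0.04
1,10.3,0.8,13.5,0.1,-0.8,0.04
dist mm 37.5 turn deg 0.0
1,-6.7,-1.9,6.2,0,0,0
1,-6.7,-1.9,6.2,0,0,0
1,-6.7,-1.9,6.2,0,0,0
1,-6.7,-1.9,6.2,0,0,0
```

Run:
```python
from h import *
q=plan(*wp2("F",.082,.045,33,15),3,1)
q=plan(*wp2("F",.076,.010,33,15),3,1,*q)
q=plan(*wp2("F",.044,.009,33,15),4,1,*q)
```

```text
dist mm 19.0 turn deg 7.1
1,4.1,1,4.7,-0.49,2.2,-0.76
1,3.9,1,4.9,-0.49,2.2,-0.76
1,3.7,1.1,5,-0.49,2.2,-0.76
dist mm 35.5 turn deg 0.0
1,4.7,-0.5,10.8,0,0,0
1,4.7,-0.5,10.8,0,0,0
1,4.7,-0.5,10.8,0,0,0
dist mm 32.0 turn deg 0.0
1,-6.3,-2.1,4.4,0,0,0
1,-6.3,-2.1,4.4,0,0,0
1,-6.3,-2.1,4.4,0,0,0
1,-6.3,-2.1,4.4,0,0,0
```

```bash
python3 -m jog '[1,4,1,4.8,-0.5,2.2,-0.8, 1,4,1,4.8,-0.5,2.2,-0.8, 1,3.8,1,4.9,-0.5,2.2,-0.8, 1,4.7,-0.5,10.5,0,0,0, 1,4.7,-0.5,10.5,0,0,0, 1,4.7,-0.5,10.5,0,0,0]'
python3 - <<'E'
from h import *
s,p,R=st(); print(p,s["joint_pos"],(p-TC)@-tx-.055,(p-TC)@ty)
q=plan(*wp2("F",.044,.009,33,15),4,1)
E
```

```text
time: 9.5
position: [0.4522, 0.2835, 0.0102]
orientation: [0.284, 0.004, 0.959, -0.002]
ft_force: [0.5, 0.4, 0.3]
width: 0.009
[0.45215556 0.28350641 0.01024268] [ 0.48532205  0.09409369  2.25446651 -0.78111667  0.3779611  -0.40159606] 0.0767201418726508 -0.00014243094949154683
dist mm 32.7 turn deg 0.2
1,-6.5,-2.1,4.6,-0,-0.01,0.04
1,-6.5,-2.1,4.6,-0,-0.01,0.04
1,-6.5,-2.1,4.6,-0,-0.01,0.04
1,-6.5,-2.1,4.6,-0,-0.01,0.04
```

```bash
python3 -m jog '[1,-6.5,-2,4.6,0,0,0, 1,-6.5,-2,4.6,0,0,0, 1,-6.5,-2,4.6,0,0,0, 1,-6.5,-2,4.6,0,0,0]'
python3 - <<'E'
from h import *
s,p,R=st(); print(p,s["joint_pos"],(p-TC)@-tx-.055,(p-TC)@ty,s["ft_force"])
d=cam("scene"); crop(d,340,120,130,100,6,"pics/s6.png")
q=(p,R)
for th in np.radians([40,52,64,76,83]):
    o,z=tipcorner("F",.038,th,33); o+=.003; print(np.degrees(th),o,z); q=plan(*wp2("F",o,z,33,15),3,1,*q)
E
```

```text
time: 9.83
position: [0.4847, 0.2751, 0.0099]
orientation: [0.284, 0.004, 0.959, -0.002]
ft_force: [0.7, 0.2, 0.6]
width: 0.006
[0.48471616 0.27513677 0.00986216] [ 0.43155021  0.13576859  2.20854696 -0.73976285  0.35397507 -0.48696451] 0.04310949790354656 0.0006110997826001101 [0.67763806 0.24181835 0.60429664]
40.0 0.04074741621114418 0.02577068355861134
dist mm 16.1 turn deg 0.2
1,-3.5,-0.4,-4.1,0.01,0.01,0.07
1,-3.5,-0.4,-4.1,0.01,0.01,0.07
1,-3.5,-0.4,-4.1,0.01,0.01,0.07
52.0 0.03546853286675858 0.03174031193095825
dist mm 8.0 turn deg 0.0
1,-2.5,-0.5,-0.7,0,0,0
1,-2.5,-0.5,-0.7,0,0,0
1,-2.5,-0.5,-0.7,0,0,0
64.0 0.029063850260445837 0.0364819480388809
dist mm 8.0 turn deg 0.0
1,-2.6,-0.6,-0.2,0,0,0
1,-2.6,-0.6,-0.2,0,0,0
1,-2.6,-0.6,-0.2,0,0,0
76.0 0.021813283755178752 0.03978835963156865
dist mm 8.0 turn deg 0.0
1,-2.6,-0.6,0.3,0,0,0
1,-2.6,-0.6,0.3,0,0,0
1,-2.6,-0.6,0.3,0,0,0
83.0 0.017318038047882962 0.040994033452034576
dist mm 4.7 turn deg 0.0
1,-1.4,-0.4,0.5,0,0,0
1,-1.4,-0.4,0.5,0,0,0
1,-1.4,-0.4,0.5,0,0,0
```

View pics/s6.png

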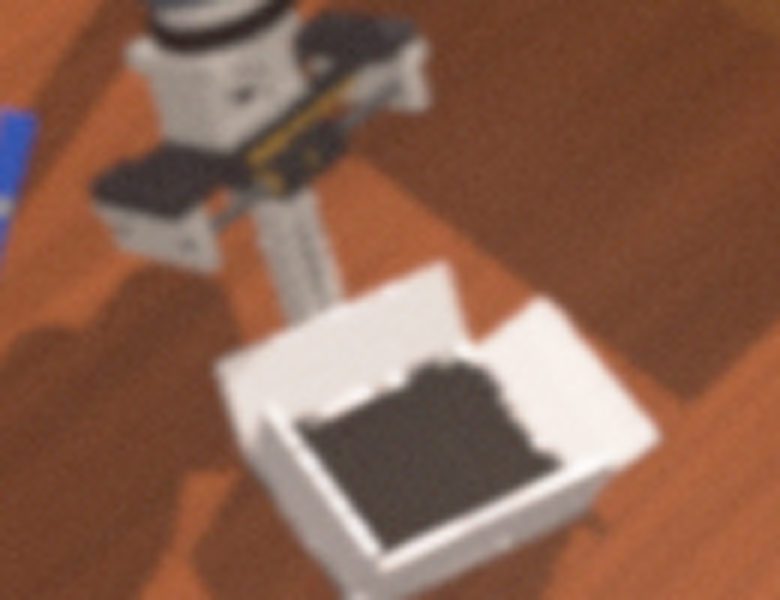

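The fingers reach behind and below the front wall's edge (crop 320,310). Following the arc up.

```bash
python3 -m jog '[1,-3.6,-0.5,-3.2,0,0,0, 1,-3.6,-0.5,-3.2,0,0,0, 1,-3.6,-0.5,-3.2,0,0,0, 1,-2.6,-0.5,-1,0,0,0, 1,-2.6,-0.5,-1,0,0,0, 1,-2.6,-0.5,-1,0,0,0]'
python3 - <<'E'
from h import *
s,p,R=st(); print(p,s["joint_pos"],(p-TC)@-tx-.055,(p-TC)@ty,s["ft_force"])
d=cam("scene"); crop(d,340,120,130,100,6,"pics/s7.png")
E
```

```text
time: 10.38
position: [0.4916, 0.272, 0.0296]
orientation: [0.283, 0.004, 0.959, -0.002]
ft_force: [-0.8, 0.4, -0.8]
width: 0.004
[0.49155263 0.27202407 0.02961793] [ 0.41787764  0.09423584  2.20150575 -0.64538988  0.38631378 -0.5985183 ] 0.03568578112959888 -0.000535523632196621 [-0.79866885  0.36904503 -0.79220781]
```

View pics/s7.png

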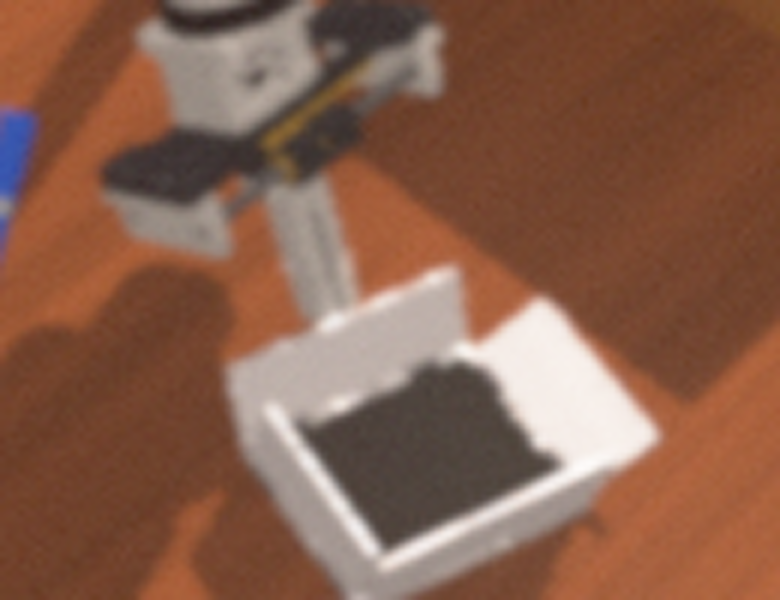

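```bash
python3 -m jog '[1,-2.6,-0.6,-0.2,0,0,0, 1,-2.6,-0.6,-0.2,0,0,0, 1,-2.6,-0.6,-0.2,0,0,0, 1,-2.6,-0.6,0.3,0,0,0, 1,-2.6,-0.6,0.3,0,0,0, 1,-2.6,-0.6,0.3,0,0,0, 1,-1.4,-0.4,0.5,0,0,0, 1,-1.4,-0.4,0.5,0,0,0]'
python3 - <<'E'
from h import *
s,p,R=st(); print(p,s["joint_pos"],(p-TC)@-tx-.055,(p-TC)@ty,s["ft_force"])
d=cam("scene"); crop(d,360,155,100,75,8,"pics/s8.png")
E
```

```text
time: 11.1
position: [0.5079, 0.2674, 0.0384]
orientation: [0.283, 0.004, 0.959, -0.003]
ft_force: [-1.1, -0.6, -0.6]
width: 0.005
[0.50789465 0.26739737 0.03837131] [ 0.39296559  0.09609478  2.17682776 -0.5926582   0.39417662 -0.67311981] 0.018701468199824996 -0.0005674556254629086 [-1.05198806 -0.56193221 -0.61286384]
```

View pics/s8.png

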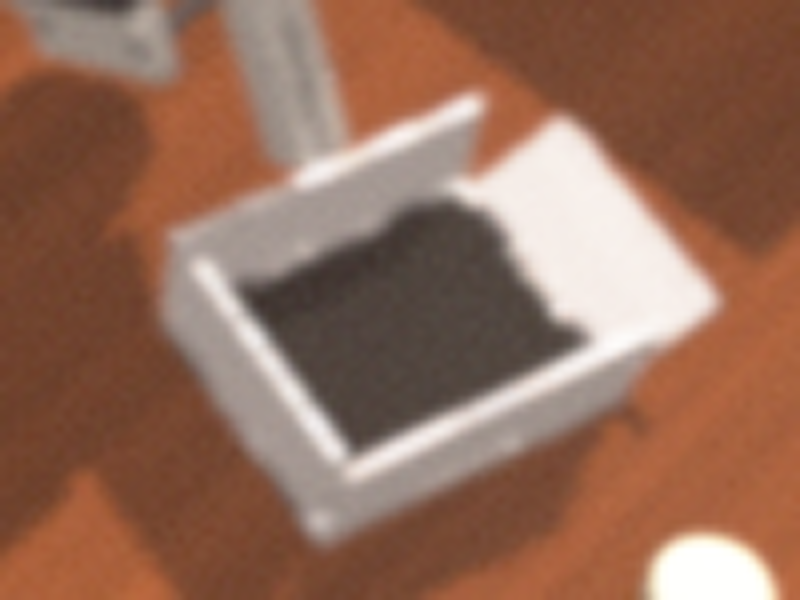

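```bash
cat > m3.py <<'E'
from h import *
import sys
s=cam("scene")
S=lambda x,y:(360+x/8-.5,155+y/8-.5)
for a in sys.argv[1:]:
    x,y,z=map(float,a.split(",")); p=onz(s,*S(x,y),z/1e3); v=p-TC; print(a,"tray",np.round([v@tx*1e3,v@ty*1e3,p[2]*1e3],1))
E
python3 m3.py 483,97,52 178,238,52 330,168,52 343,465,53 650,345,53 200,268,53 345,465,53
```

```text
483,97,52 tray [-63.5  67.8  52. ]
178,238,52 tray [-61.  -72.4  52. ]
330,168,52 tray [-62.1  -3.7  52. ]
343,465,53 tray [ 48.7 -72.1  53. ]
650,345,53 tray [57.3 56.7 53. ]
200,268,53 tray [-45.4 -72.7  53. ]
345,465,53 tray [ 49.  -71.5  53. ]
```

```bash
python3 -m jog '[1,-1.2,-0.3,0.8,0,0,0, 1,-1.2,-0.3,0.8,0,0,0, 1,-1.2,-0.3,0.8,0,0,0, 1,0,0,0,0,0,0]'
python3 - <<'E'
from h import *
s,p,R=st(); print(p,(p-TC)@-tx-.055,(p-TC)@ty,s["ft_force"])
d=cam("scene"); crop(d,360,155,100,75,8,"pics/s9.png")
d=cam("top"); crop(d,200,135,90,65,8,"pics/t9.png")
E
```

```text
time: 11.53
position: [0.5124, 0.2666, 0.0385]
orientation: [0.283, 0.004, 0.959, -0.002]
ft_force: [-1.0, 0.8, 0.1]
width: 0.01
[0.51242238 0.26659722 0.03848805] 0.014126139528374153 -0.00011254323493998034 [-1.00661639  0.76742055  0.05390276]
```

View pics/s9.png

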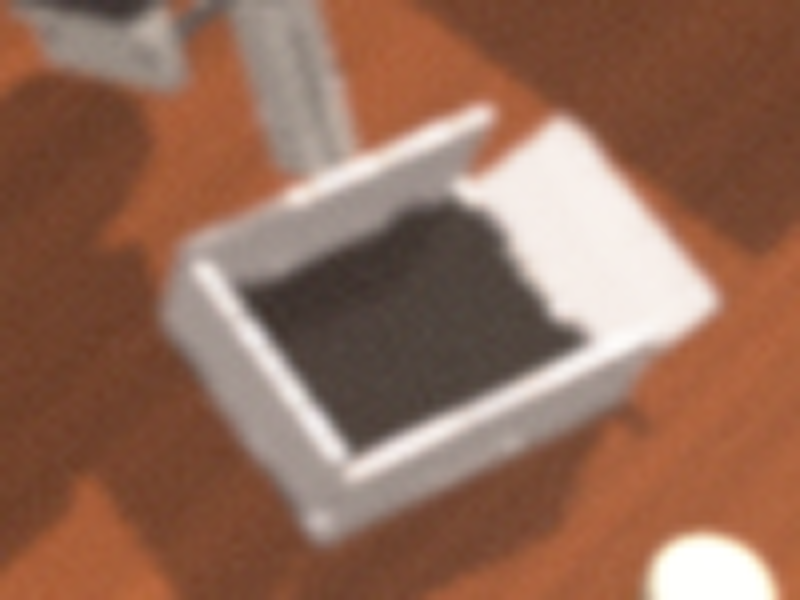

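View pics/t9.png

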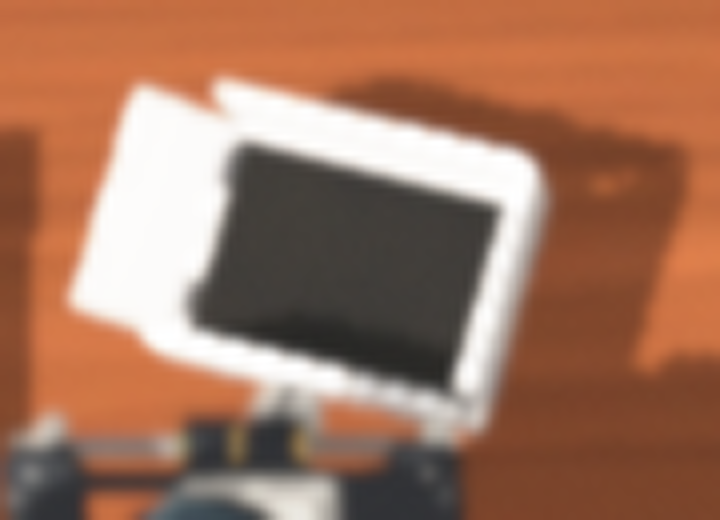

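```bash
python3 m3.py 490,108,53 185,246,53 335,178,53
python3 - <<'E'
from h import *
t=cam("top");T=lambda x,y:(200+x/8-.5,135+y/8-.5)
for n,x,y in [("F outer left",145,345),("F outer right",470,425),("R outer back",545,180),("back outer L",215,80),("back outer R",525,150),]:
    p=onz(t,*T(x,y),.053); v=p-TC; print(n,np.round([v@tx*1e3,v@ty*1e3],1))
E
```

```text
490,108,53 tray [-57.5  66.5  53. ]
185,246,53 tray [-56.3 -72.5  53. ]
335,178,53 tray [-56.9  -5.2  53. ]
F outer left [-64.6  68. ]
F outer right [-62.9 -74.6]
R outer back [ 47.2 -76.2]
back outer L [54.  72.6]
back outer R [ 57.8 -64.4]
```

```bash
python3 -m jog '[1,-0.8,-0.2,0.5,0,0,0, 1,-0.6,-0.2,0.4,0,0,0, 1,0,0,0,0,0,0]'
python3 - <<'E'
from h import *
s,p,R=st(); print(p,(p-TC)@-tx-.055,(p-TC)@ty,s["ft_force"])
q=plan(*wp2("F",.075,.10,33,15),3,1)
q=plan(*wp2("F",.10,.28,10,0),8,1,*q)
q=plan(*wp2("L",.11,.26,25,0),16,1,*q)
E
```

```text
time: 11.98
position: [0.5139, 0.2662, 0.0384]
orientation: [0.283, 0.004, 0.959, -0.002]
ft_force: [0.0, -0.4, 1.2]
width: 0.006
[0.51385259 0.26620709 0.03839156] 0.0126437210303647 -0.0001011023542070999 [ 0.03245713 -0.39099429  1.20201421]
dist mm 87.7 turn deg 0.2
1,5.7,5.4,-28.1,-0,-0.03,0.08
1,5.7,5.4,-28.1,-0,-0.03,0.08
1,5.7,5.4,-28.2,-0,-0.03,0.08
dist mm 181.7 turn deg 27.4
1,-9.7,0.8,-20.5,0.69,2.86,1.76
1,-8.7,0.8,-21,0.69,2.86,1.76
1,-7.6,0.8,-21.4,0.69,2.86,1.76
1,-6.5,0.8,-21.8,0.69,2.86,1.76
1,-5.4,0.7,-22.1,0.69,2.86,1.76
1,-4.2,0.6,-22.3,0.69,2.86,1.76
1,-3.1,0.4,-22.5,0.69,2.86,1.76
1,-2,0.2,-22.6,0.69,2.86,1.76
dist mm 238.4 turn deg 91.0
1,-9.3,11.2,2.9,1.7,-0.74,5.38
1,-8.2,12.2,2.7,1.7,-0.74,5.38
1,-7,12.9,2.4,1.7,-0.74,5.38
1,-5.7,13.6,2.1,1.7,-0.74,5.38
1,-4.4,14.1,1.7,1.7,-0.74,5.38
1,-3,14.5,1.4,1.7,-0.74,5.38
1,-1.6,14.8,1,1.7,-0.74,5.38
1,-0.2,14.9,0.5,1.7,-0.74,5.38
1,1.2,14.9,0.1,1.7,-0.74,5.38
1,2.6,14.7,-0.4,1.7,-0.74,5.38
1,3.9,14.3,-0.8,1.7,-0.74,5.38
1,5.2,13.9,-1.3,1.7,-0.74,5.38
1,6.5,13.3,-1.8,1.7,-0.74,5.38
1,7.7,12.6,-2.3,1.7,-0.74,5.38
1,8.8,11.7,-2.7,1.7,-0.74,5.38
1,9.8,10.8,-3.2,1.7,-0.74,5.38
```

```bash
python3 -m jog '[1,2,2,-15,0,0,0, 1,7,7,-34,0,0,0, 1,7,7,-34,0,0,0, 1,-9.7,0.8,-20.5,0.7,2.9,1.8, 1,-8.7,0.8,-21,0.7,2.9,1.8, 1,-7.6,0.8,-21.4,0.7,2.9,1.8, 1,-6.5,0.8,-21.8,0.7,2.9,1.8, 1,-5.4,0.7,-22,0.7,2.9,1.8]'
python3 - <<'E'
from h import *
s,p,R=st(); print(p,s["joint_pos"])
t=cam("top"); c=cam("scene")
for n,u,v in [("scene base corner",484,131),("scene base left",416,93),("r",520,100)]: print(n,np.round(onz(c,u,v,0)*1e3))
for z in(.15,.25): print(z,[np.round(onz(t,u,v,z)*1e3) for u,v in[(105,160),(105,257)]])
print([np.round(onz(t,u,v,0)*1e3) for u,v in[(130,160),(130,257)]])
q=plan(*wp2("L",.11,.26,25,0),16,1)
crop(c,360,155,100,75,8,"pics/s10.png")
E
```

```text
time: 12.65
position: [0.4403, 0.2874, 0.2134]
orientation: [0.158, 0.088, 0.983, -0.009]
ft_force: [0.6, -0.2, -1.0]
width: 0.004
[0.44030021 0.28740307 0.21338642] [ 0.45830235 -0.20347563  2.02508907 -0.20427721  1.06358952 -0.85700175]
scene base corner [574. 657.  -0.]
scene base left [293. 626.   0.]
r [577. 885.  -0.]
0.15 [array([579., 670., 150.]), array([271., 651., 150.])]
0.25 [array([553., 622., 250.]), array([266., 604., 250.])]
[array([616., 653.,   0.]), array([276., 636.,   0.])]
dist mm 230.4 turn deg 95.8
1,-10.1,10.2,0.8,2.27,-0.34,5.53
1,-9.1,11.2,0.5,2.27,-0.34,5.53
1,-7.9,12,0,2.27,-0.34,5.53
1,-6.8,12.7,-0.4,2.27,-0.34,5.53
1,-5.5,13.3,-0.9,2.27,-0.34,5.53
1,-4.2,13.7,-1.4,2.27,-0.34,5.53
1,-2.9,14,-1.9,2.27,-0.34,5.53
1,-1.5,14.1,-2.5,2.27,-0.34,5.53
1,-0.2,14.1,-3,2.27,-0.34,5.53
1,1.1,13.9,-3.6,2.27,-0.34,5.53
1,2.4,13.6,-4.1,2.27,-0.34,5.53
1,3.7,13.1,-4.7,2.27,-0.34,5.53
1,4.9,12.5,-5.2,2.27,-0.34,5.53
1,6.1,11.8,-5.7,2.27,-0.34,5.53
1,7.1,10.9,-6.2,2.27,-0.34,5.53
1,8.1,9.9,-6.7,2.27,-0.34,5.53
```

View pics/s10.png

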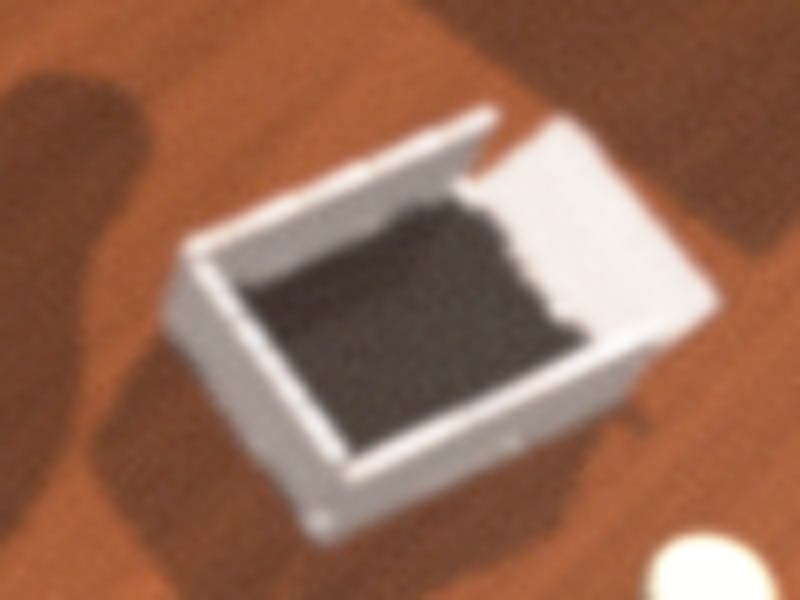

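Front and right walls stand upright, and the view shows no fingers near. Moving round to the left wall; the big box's face is at y≈0.64 and the machine's corner at about (0.77, 0.37), both clear.

```bash
python3 -m jog '[1,-10,10,0.8,2.3,-0.3,5.5, 1,-9,11,0.5,2.3,-0.3,5.5, 1,-8,12,0,2.3,-0.3,5.5, 1,-6.8,12.7,-0.4,2.3,-0.3,5.5, 1,-5.5,13.3,-0.9,2.3,-0.3,5.5, 1,-4.2,13.7,-1.4,2.3,-0.3,5.5, 1,-3,14,-2,2.3,-0.3,5.5, 1,-1.5,14,-2.5,2.3,-0.3,5.5]'; python3 -m jog '[1,0,14,-3,2.3,-0.3,5.5, 1,1,14,-3.6,2.3,-0.3,5.5, 1,2.4,13.6,-4.1,2.3,-0.3,5.5, 1,3.7,13,-4.7,2.3,-0.3,5.5, 1,5,12.5,-5.2,2.3,-0.3,5.5, 1,6,12,-5.7,2.3,-0.3,5.5, 1,7,11,-6.2,2.3,-0.3,5.5, 1,8,10,-6.7,2.3,-0.3,5.5]'
python3 - <<'E'
from h import *
s,p,R=st(); print(p,s["joint_pos"],(p-TC)@ty-.07,(p-TC)@tx)
q=plan(*wp2("L",.085,.05,48,0),8,1)
q=plan(*wp2("L",.08,.011,48,0),3,1,*q)
q=plan(*wp2("L",.0415,.010,48,0),4,1,*q)
E
```

```text
time: 13.42
position: [0.5322, 0.3536, 0.2298]
orientation: [0.155, 0.473, 0.861, -0.105]
ft_force: [-0.7, -0.1, -0.1]
width: 0.002
time: 14.08
position: [0.6247, 0.4202, 0.2487]
orientation: [0.125, 0.776, 0.591, -0.183]
ft_force: [0.0, 0.9, 0.2]
width: 0.005
[0.6246975  0.4202216  0.24872195] [ 0.54642481  0.72404127  0.88271584 -0.29662079  1.87131807  0.77502064] 0.10816207647217785 -0.002610631267374354
dist mm 200.1 turn deg 22.5
1,8.1,0.9,23.7,-0.13,-2.81,0.1
1,9.2,0.8,23.2,-0.13,-2.81,0.1
1,10.4,0.7,22.8,-0.13,-2.81,0.1
1,11.5,0.7,22.2,-0.13,-2.81,0.1
1,12.5,0.6,21.6,-0.13,-2.81,0.1
1,13.6,0.5,21,-0.13,-2.81,0.1
1,14.6,0.5,20.3,-0.13,-2.81,0.1
1,15.6,0.4,19.6,-0.13,-2.81,0.1
dist mm 39.3 turn deg 0.0
1,8.5,-0,9.9,0,0,0
1,8.5,-0,9.9,0,0,0
1,8.5,-0,9.9,0,0,0
dist mm 38.5 turn deg 0.0
1,-6.3,-0,7.3,0,0,0
1,-6.3,-0,7.3,0,0,0
1,-6.3,-0,7.3,0,0,0
1,-6.3,-0,7.3,0,0,0
```

```bash
python3 -m jog '[1,8,1,23.5,0,-2.8,0, 1,9.2,1,23,0,-2.8,0, 1,10.5,0.5,23,0,-2.8,0, 1,11.5,0.5,22,0,-2.8,0, 1,12.5,0.5,21.5,0,-2.8,0, 1,13.5,0.5,21,0,-2.8,0, 1,14.5,0.5,20.5,0,-2.8,0, 1,15.5,0.5,19.5,0,-2.8,0]'
python3 - <<'E'
from h import *
s,p,R=st(); print(p,s["joint_pos"],(p-TC)@ty-.07,(p-TC)@tx)
c=cam("scene");crop(c,340,110,160,120,5,"pics/s11.png")
q=plan(*wp2("L",.08,.011,48,0),3,1)
q=plan(*wp2("L",.040,.011,48,0),4,1,*q)
E
```

```text
time: 14.75
position: [0.6186, 0.3973, 0.0495]
orientation: [0.238, 0.724, 0.557, -0.33]
ft_force: [0.1, 0.4, -0.4]
width: 0.005
[0.61861943 0.39728378 0.04952766] [ 0.59694908  1.08949218  0.78063555 -0.5268557   1.93112504  0.83787218] 0.08443529870461944 -0.0022549634424073525
dist mm 29.8 turn deg 1.9
1,6.9,2,6.9,-0.31,0.19,0.53
1,6.9,1.9,6.9,-0.31,0.19,0.53
1,6.9,1.8,6.9,-0.31,0.19,0.53
dist mm 40.0 turn deg 0.0
1,-6.7,0,7.4,0,0,0
1,-6.7,0,7.4,0,0,0
1,-6.7,0,7.4,0,0,0
1,-6.7,0,7.4,0,0,0
```

View pics/s11.png

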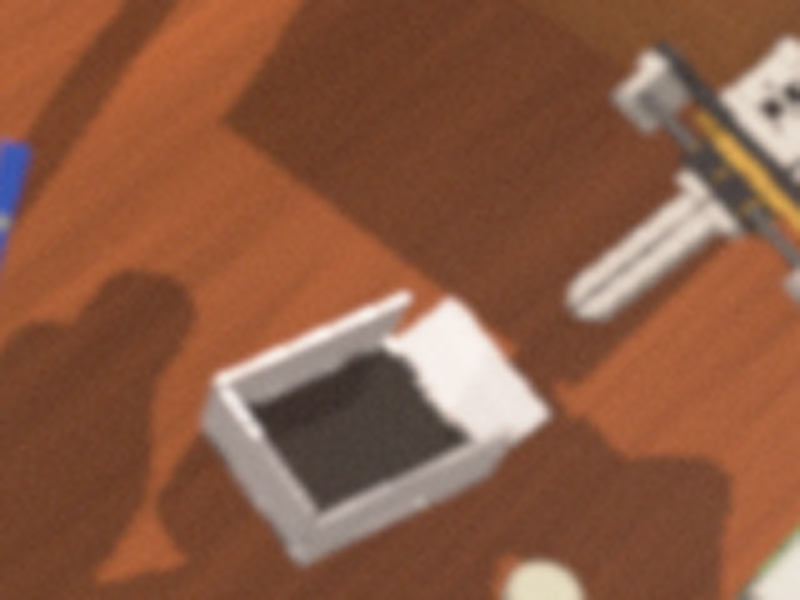

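The fingers at crop (590,300) point at the middle of the left wall, and it's clear around them. Going down and in.

```bash
python3 -m jog '[1,7,2,7,0,0,0, 1,7,1.5,7,0,0,0, 1,7,1,7,0,0,0, 1,-6.6,0,7.4,0,0,0, 1,-6.6,0,7.4,0,0,0, 1,-6.6,0,7.4,0,0,0, 1,-6.6,0,7.4,0,0,0]'
python3 - <<'E'
from h import *
s,p,R=st(); print(p,s["joint_pos"],(p-TC)@ty-.07,(p-TC)@tx,s["ft_force"])
c=cam("scene");crop(c,360,140,120,90,6,"pics/s12.png")
q=(p,R)
for th in np.radians([40,52,64,76,85]):
    o,z=tipcorner("L",.037,th,48); print(np.degrees(th),o,z); q=plan(*wp2("L",o,z,48),3,1,*q)
E
```

```text
time: 15.38
position: [0.6133, 0.3573, 0.0247]
orientation: [0.238, 0.726, 0.557, -0.326]
ft_force: [-0.0, 0.7, -0.1]
width: 0.003
[0.61329059 0.35729721 0.02465855] [ 0.56152964  1.03675866  0.9163188  -0.53047895  1.83585619  0.85651248] 0.04449857068673495 0.003435398027673734 [-0.04580155  0.70795437 -0.07608621]
40.0 0.03562505207533267 0.023539849625225862
dist mm 9.6 turn deg 1.2
1,-1.7,-1.2,2.4,-0.17,-0.14,0.32
1,-1.7,-1.1,2.4,-0.17,-0.14,0.32
1,-1.7,-1.1,2.4,-0.17,-0.14,0.32
52.0 0.03049655169874039 0.029364254853652585
dist mm 7.8 turn deg 0.0
1,-2.6,0,-0,0,0,0
1,-2.6,0,-0,0,0,0
1,-2.6,0,-0,0,0,0
64.0 0.024269159420964234 0.03399510766888279
dist mm 7.8 turn deg 0.0
1,-2.5,-0,0.5,0,0,0
1,-2.5,-0,0.5,0,0,0
1,-2.5,-0,0.5,0,0,0
76.0 0.01721504216688656 0.037230017581593715
dist mm 7.8 turn deg 0.0
1,-2.4,-0,1,0,0,0
1,-2.4,-0,1,0,0,0
1,-2.4,-0,1,0,0,0
85.0 0.011566391426809455 0.03865257799733245
dist mm 5.8 turn deg 0.0
1,-1.6,-0,1.1,0,0,0
1,-1.6,-0,1.1,0,0,0
1,-1.6,-0,1.1,0,0,0
```

View pics/s12.png

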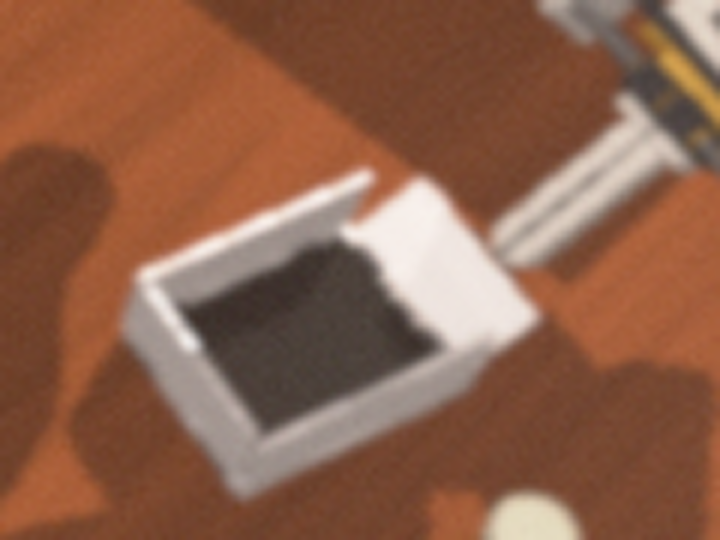

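Run:
```python
from h import *
s,p,R=st(); print(p,(p-TC)@ty-.07,(p-TC)@tx,s["ft_force"])
q=plan(*wp2("L",.042,.0115,48),3,1)
for th in np.radians([40,52,64,76,85]):
    o,z=tipcorner("L",.037,th,48); print(np.degrees(th),o,z); q=plan(*wp2("L",o,z,48),3,1,*q)
```

```text
[0.6131097  0.35581915 0.0248079 ] 0.04302670414078075 0.003661221788427503 [-0.70379283 -1.37304725 -0.38772297]
dist mm 13.8 turn deg 1.2
1,3.1,-1.1,3.3,-0.2,-0.12,0.31
1,3.1,-1.2,3.2,-0.2,-0.12,0.31
1,3.1,-1.2,3.2,-0.2,-0.12,0.31
40.0 0.03562505207533267 0.023539849625225862
dist mm 13.6 turn deg 0.0
1,-4.4,0,-1.1,0,0,0
1,-4.4,0,-1.1,0,0,0
1,-4.4,0,-1.1,0,0,0
52.0 0.03049655169874039 0.029364254853652585
dist mm 7.8 turn deg 0.0
1,-2.6,0,-0,0,0,0
1,-2.6,0,-0,0,0,0
1,-2.6,0,-0,0,0,0
64.0 0.024269159420964234 0.03399510766888279
dist mm 7.8 turn deg 0.0
1,-2.5,-0,0.5,0,0,0
1,-2.5,-0,0.5,0,0,0
1,-2.5,-0,0.5,0,0,0
76.0 0.01721504216688656 0.037230017581593715
dist mm 7.8 turn deg 0.0
1,-2.4,-0,1,0,0,0
1,-2.4,-0,1,0,0,0
1,-2.4,-0,1,0,0,0
85.0 0.011566391426809455 0.03865257799733245
dist mm 5.8 turn deg 0.0
1,-1.6,-0,1.1,0,0,0
1,-1.6,-0,1.1,0,0,0
1,-1.6,-0,1.1,0,0,0
```

The tip stayed too high (z=25 mm) and is at the edge rather than under it. I'll back out, go lower and re-enter.

```bash
python3 -m jog '[1,6.7,0,-7.4,0,0,0, 1,3.3,0,-3.7,0,0,0, 1,5,-1.5,4.5,0,0,0, 1,5,-1.5,4.5,0,0,0, 1,0,0,0,0,0,0]'
python3 - <<'E'
from h import *
cam("top")
s,p,R=st(); print(p,(p-TC)@ty-.07,(p-TC)@tx,s["ft_force"])
q=plan(*wp2("L",.040,.011,48,0),3,1)
E
```

```text
time: 15.85
position: [0.6117, 0.3724, 0.007]
orientation: [0.237, 0.724, 0.558, -0.329]
ft_force: [0.2, 0.3, -0.1]
width: 0.004
[0.61191457 0.37229371 0.00744172] 0.05856322895077032 -0.0019473458567882268 [ 0.88592003  0.30402733 -0.16293848]
dist mm 19.0 turn deg 1.4
1,-5,0.6,3.8,-0.23,-0.04,0.39
1,-5,0.6,3.8,-0.23,-0.04,0.39
1,-5,0.6,3.8,-0.23,-0.04,0.39
```

```bash
python3 -m jog '[1,-4.7,0.5,4,0,0,0, 1,-4.7,0.5,4,0,0,0, 1,-4.7,0.5,4,0,0,0, 1,0,0,0,0,0,0]'
python3 - <<'E'
from h import *
c=cam("scene");crop(c,360,140,120,90,6,"pics/s13.png")
s,p,R=st(); print(p,(p-TC)@ty-.07,(p-TC)@tx,s["ft_force"])
q=(p,R)
for th in np.radians([40,52]):
    o,z=tipcorner("L",.037,th,48); print(np.degrees(th),o,z); q=plan(*wp2("L",o,z,48),3,1,*q)
E
```

```text
time: 16.23
position: [0.6097, 0.3531, 0.0121]
orientation: [0.237, 0.725, 0.557, -0.328]
ft_force: [0.6, -0.5, -0.1]
width: 0.003
[0.60969726 0.35369982 0.01207621] 0.04006303993471923 0.0009495762696334863 [-0.39153027 -0.44087151  0.43080908]
40.0 0.03562505207533267 0.023539849625225862
dist mm 12.3 turn deg 1.3
1,-3.8,-0.4,-1.5,-0.22,-0.08,0.35
1,-3.8,-0.4,-1.5,-0.22,-0.08,0.35
1,-3.8,-0.3,-1.5,-0.22,-0.08,0.35
52.0 0.03049655169874039 0.029364254853652585
dist mm 7.8 turn deg 0.0
1,-2.6,0,-0,0,0,0
1,-2.6,0,-0,0,0,0
1,-2.6,0,-0,0,0,0
```

View pics/s13.png

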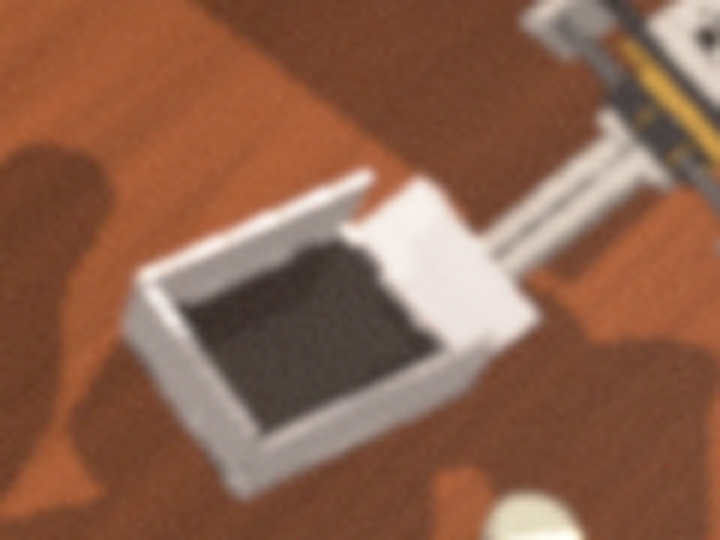

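The tip now disappears below the edge (crop 490,250). Following the arc.

```bash
python3 -m jog '[1,-3.8,-0.4,-1.2,0,0,0, 1,-3.8,-0.4,-1.2,0,0,0, 1,-3.8,-0.4,-1.2,0,0,0, 1,-2.6,0,0,0,0,0, 1,-2.6,0,0,0,0,0, 1,-2.6,0,0,0,0,0]'; python3 -m jog '[1,-2.5,0,0.5,0,0,0, 1,-2.5,0,0.5,0,0,0, 1,-2.5,0,0.5,0,0,0, 1,-2.4,0,1,0,0,0, 1,-2.4,0,1,0,0,0, 1,-2.4,0,1,0,0,0, 1,0,0,0,0,0,0]'
python3 - <<'E'
from h import *
c=cam("scene");crop(c,360,155,100,75,8,"pics/s14.png")
s,p,R=st(); print(p,(p-TC)@ty-.07,(p-TC)@tx,s["ft_force"])
E
```

```text
time: 16.78
position: [0.606, 0.3452, 0.0285]
orientation: [0.237, 0.725, 0.557, -0.328]
ft_force: [0.1, 1.7, 0.4]
width: 0.004
time: 17.37
position: [0.6026, 0.3317, 0.0363]
orientation: [0.237, 0.725, 0.557, -0.328]
ft_force: [0.7, 0.3, 0.8]
width: 0.001
[0.60256054 0.33172634 0.0361132 ] 0.01697814375038094 2.5150072171249704e-05 [0.852084   0.09212536 0.10025497]
```

View pics/s14.png

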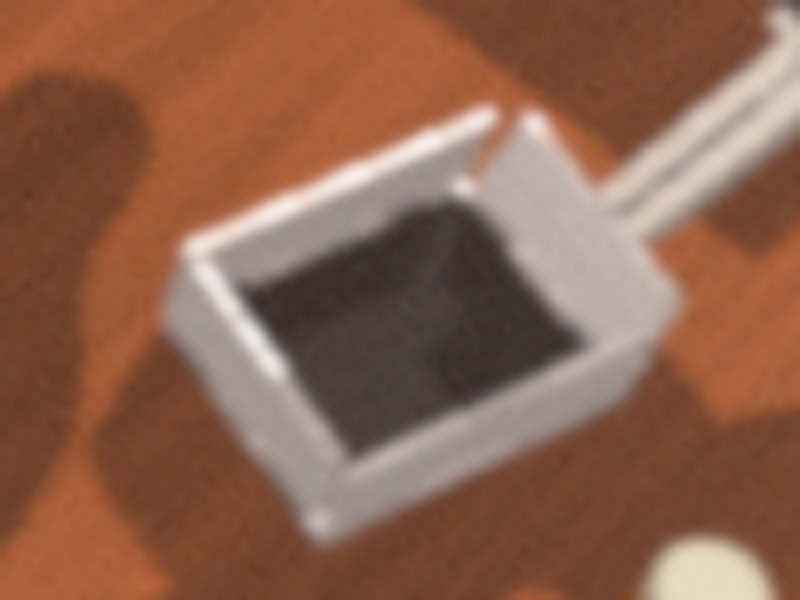

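```bash
python3 -m jog '[1,-1.6,0,1.1,0,0,0, 1,-1.6,0,1.1,0,0,0, 1,-1.5,0,1.2,0,0,0, 1,0,0,0,0,0,0]'
python3 - <<'E'
from h import *
c=cam("scene");crop(c,360,155,100,75,8,"pics/s15.png")
t=cam("top"); crop(t,200,135,90,65,8,"pics/t15.png")
s,p,R=st(); print(p,(p-TC)@ty-.07,(p-TC)@tx,s["ft_force"])
E
```

```text
time: 17.75
position: [0.6011, 0.3263, 0.0373]
orientation: [0.237, 0.725, 0.557, -0.328]
ft_force: [0.5, 0.8, 0.1]
width: 0.004
[0.60104197 0.32647607 0.03713307] 0.011512836133290502 -1.6035041242385556e-05 [-0.90170268  0.13122186 -0.47531866]
```

View pics/s15.png

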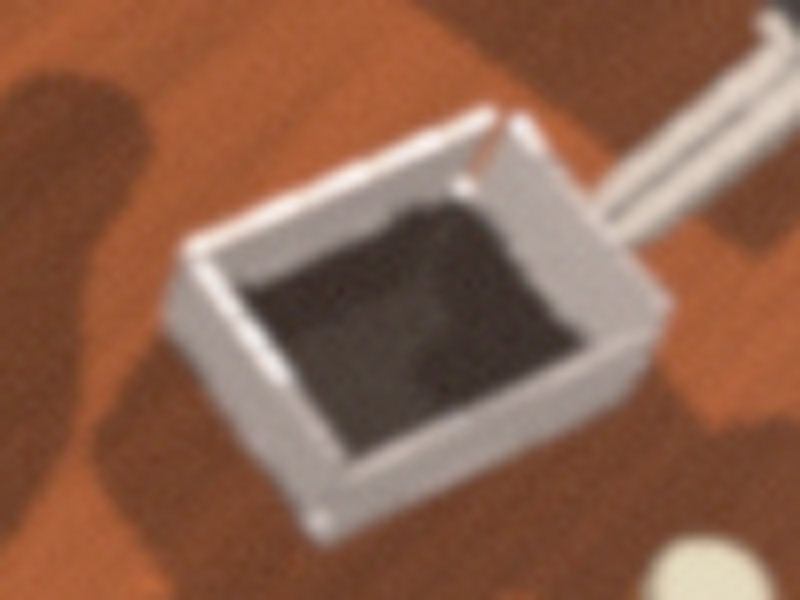

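View pics/t15.png

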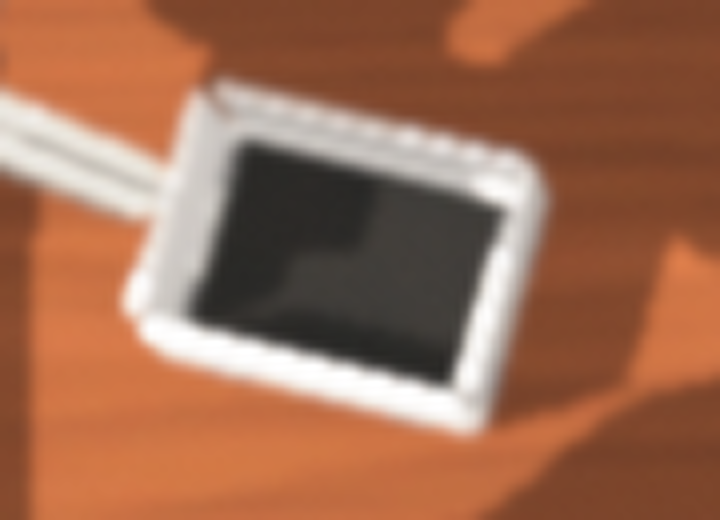

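```bash
python3 m3.py 518,122,53 665,302,53 492,110,53 187,248,53
python3 - <<'E'
from h import *
t=cam("top");T=lambda x,y:(200+x/8-.5,135+y/8-.5)
for n,x,y in [("L outer back",195,92),("L outer front",128,300),("R outer back",545,185),("R outer front",493,415),("back outer L",222,80),("back outer R",525,150),]:
    p=onz(t,*T(x,y),.053); v=p-TC; print(n,np.round([v@tx*1e3,v@ty*1e3],1))
E
```

```text
518,122,53 tray [-47.2  72.3  53. ]
665,302,53 tray [44.7 73.  53. ]
492,110,53 tray [-56.3  66.7  53. ]
187,248,53 tray [-55.2 -72.3  53. ]
L outer back [46.7 79.3]
L outer front [-47.7  80.6]
R outer back [ 45.1 -76.8]
R outer front [-56.3 -82.8]
back outer L [54.7 69.7]
back outer R [ 57.8 -64.4]
```

```bash
python3 -m jog '[1,-0.9,0,0.9,0,0,0, 1,-0.8,0,0.9,0,0,0, 1,-0.7,0,0.8,0,0,0, 1,0,0,0,0,0,0]'
python3 - <<'E'
from h import *
c=cam("scene");crop(c,360,155,100,75,8,"pics/s16.png")
s,p,R=st(); print(p,(p-TC)@ty-.07,(p-TC)@tx,s["ft_force"])
E
```

```text
time: 18.28
position: [0.6002, 0.3231, 0.0373]
orientation: [0.237, 0.725, 0.557, -0.328]
ft_force: [0.7, 0.9, 0.5]
width: 0.006
[0.60018587 0.32313542 0.03730585] 0.008065155054834641 6.378052730515033e-05 [0.47151391 0.65255773 0.18806335]
```

View pics/s16.png

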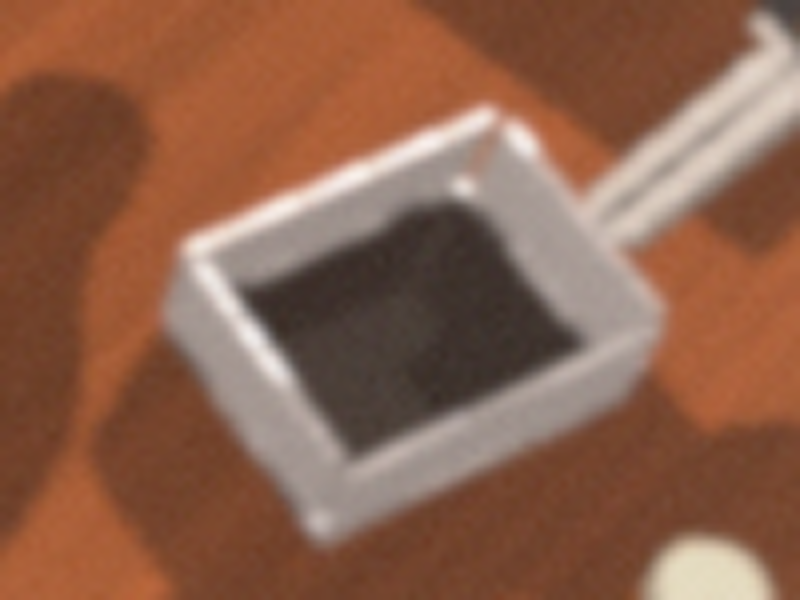

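```bash
python3 m3.py 511,128,53 655,305,53 585,215,53
```

```text
511,128,53 tray [-46.   68.2  53. ]
655,305,53 tray [44.1 68.9 53. ]
585,215,53 tray [-0.4 69.7 53. ]
```

```bash
python3 -m jog '[1,-0.7,0,0.8,0,0,0, 1,0,0,0,0,0,0, 1,0,0,-15,0,0,0, 1,0,0,-35,0,0,0, 1,0,0,-35,0,0,0, 1,-12,0,-28,0,2,0, 1,-12,0,-28,0,2,0, 1,-12,0,-28,0,2,0]'
python3 - <<'E'
from h import *
c=cam("scene");crop(c,200,220,140,110,5,"pics/s17.png");crop(c,360,155,100,75,8,"pics/s17t.png")
t=cam("top"); crop(t,340,145,100,60,8,"pics/t17.png");crop(t,200,135,90,65,8,"pics/t17t.png")
s,p,R=st(); print(p,s["joint_pos"],s["time"])
E
```

```text
time: 19.05
position: [0.6287, 0.4166, 0.1789]
orientation: [0.208, 0.741, 0.569, -0.29]
ft_force: [-0.1, 0.6, -0.1]
width: 0.007
[0.63140275 0.41794869 0.18685525] [ 0.59217882  0.94208186  0.72912265 -0.48610271  2.01293699  0.76914458] 19.15
```

View pics/s17.png

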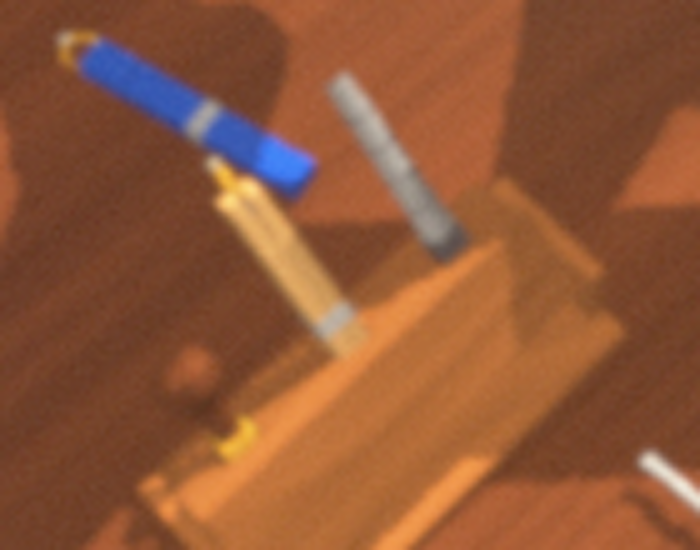

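View pics/t17.png

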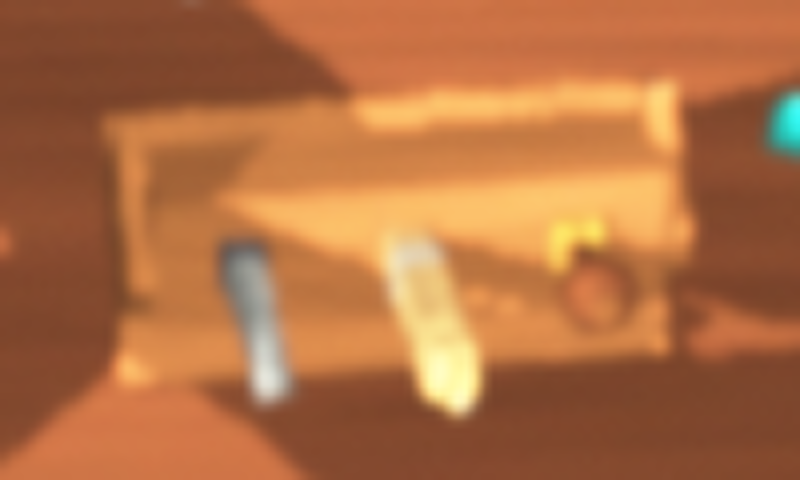

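View pics/s17t.png

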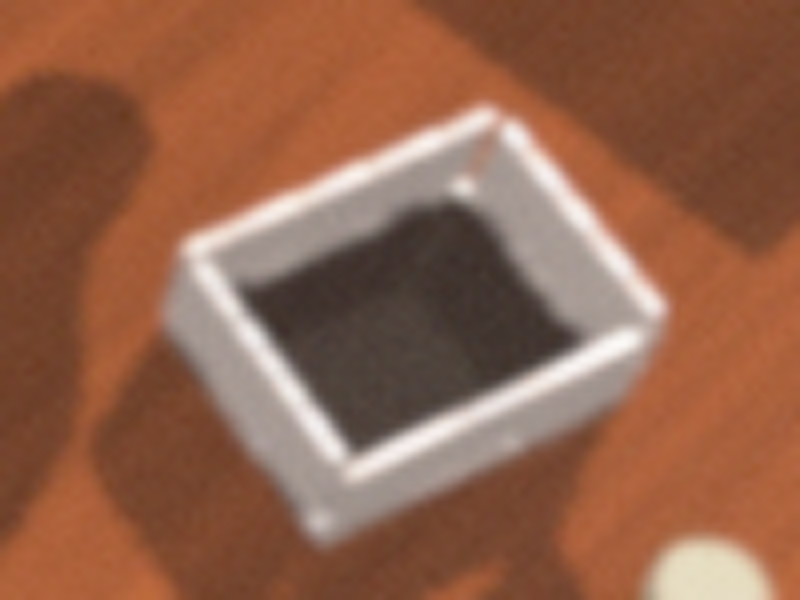

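View pics/t17t.png

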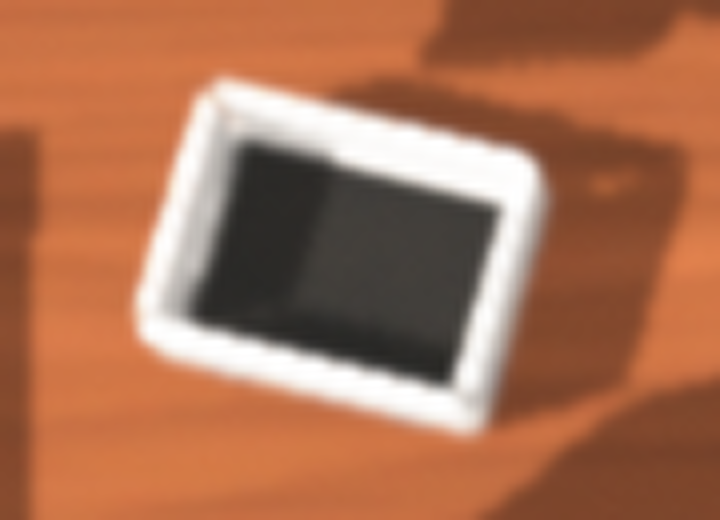

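All three walls now stand. The left and right edges are 141 mm apart (140 expected), the front edge is on its hinge line, and both views show a closed rectangle. The elapsed time is 19 s.

For the clamp, the tip, band and mandrel measurements agree on a foot near (0.562, −0.250, 0.028), leaning 40° with stand yaw about 2.3°. Planning the grasp now.

```bash
cat >> h.py <<'E'
SY=np.radians(2.3); sx=np.array([np.cos(SY),np.sin(SY),0]); sy=np.array([-np.sin(SY),np.cos(SY),0])
FOOT=np.array([.562,-.250,.028]); CZ=-np.sin(np.radians(40))*sx+np.cos(np.radians(40))*tz
def grasp(s,back,t=20):
    t=np.radians(t); z=-np.sin(t)*sx-np.cos(t)*tz; y=-sy; x=np.cross(y,z)
    return FOOT+s*CZ+z*(.019-back), np.stack([x,y,z],1)
E
python3 - <<'E'
from h import *
t=cam("top"); c=cam("scene")
pts=np.array([FOOT+s*CZ+dy*sy+dn*(np.cos(np.radians(40))*sx+np.sin(np.radians(40))*tz) for s in(.055,.075,.1,.15,.173) for dy in(-.009,.009) for dn in (.01,)])
crop(c,200,220,140,110,5,"pics/s18.png",proj(c,pts)); crop(t,340,145,100,60,8,"pics/t18.png",proj(t,pts))
p,R=grasp(.10,.10); print(p)
q=plan(p+[0,.0,.10],R,20,0.45)
q=plan(p,R,4,.45,*q); q=plan(*grasp(.1,0.),4,.45,*q)
E
```

```text
[ 0.52545434 -0.25146783  0.18071955]
dist mm 683.1 turn deg 75.2
0.45,-28.5,3.8,18.5,1.82,0.97,3.15
0.45,-28.5,5.9,17.9,1.82,0.97,3.15
0.45,-28.4,8,17.2,1.82,0.97,3.15
0.45,-28.2,10.1,16.4,1.82,0.97,3.15
0.45,-27.9,12.2,15.6,1.82,0.97,3.15
0.45,-27.4,14.2,14.7,1.82,0.97,3.15
0.45,-26.8,16.1,13.7,1.82,0.97,3.15
0.45,-26.1,18,12.7,1.82,0.97,3.15
0.45,-25.3,19.8,11.7,1.82,0.97,3.15
0.45,-24.3,21.5,10.6,1.82,0.97,3.15
0.45,-23.3,23.1,9.5,1.82,0.97,3.15
0.45,-22.1,24.7,8.4,1.82,0.97,3.15
0.45,-20.8,26.1,7.2,1.82,0.97,3.15
0.45,-19.5,27.4,6,1.82,0.97,3.15
0.45,-18,28.6,4.8,1.82,0.97,3.15
0.45,-16.5,29.7,3.6,1.82,0.97,3.15
0.45,-14.9,30.6,2.3,1.82,0.97,3.15
0.45,-13.2,31.5,1.1,1.82,0.97,3.15
0.45,-11.5,32.2,-0.1,1.82,0.97,3.15
0.45,-9.7,32.7,-1.3,1.82,0.97,3.15
dist mm 100.0 turn deg 0.0
0.45,8.6,0,23.5,0,0,0
0.45,8.6,0,23.5,0,0,0
0.45,8.6,0,23.5,0,0,0
0.45,8.6,0,23.5,0,0,0
dist mm 100.0 turn deg 0.0
0.45,0,-0,25,0,0,0
0.45,0,-0,25,0,0,0
0.45,0,-0,25,0,0,0
0.45,0,-0,25,0,0,0
```

View pics/s18.png

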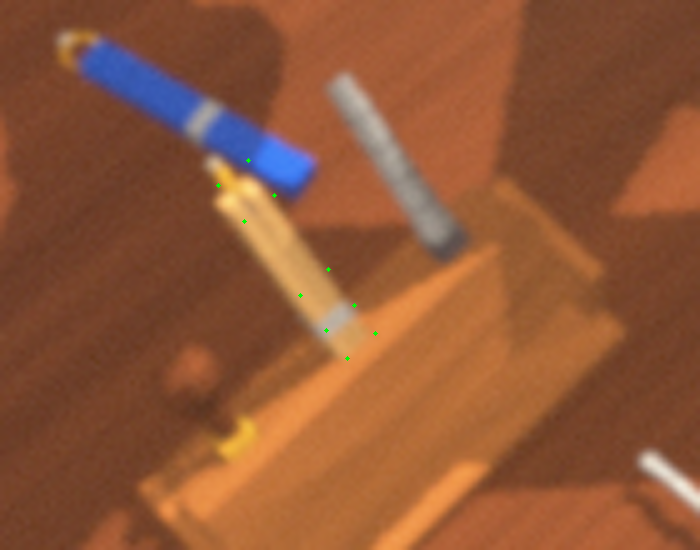

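View pics/t18.png

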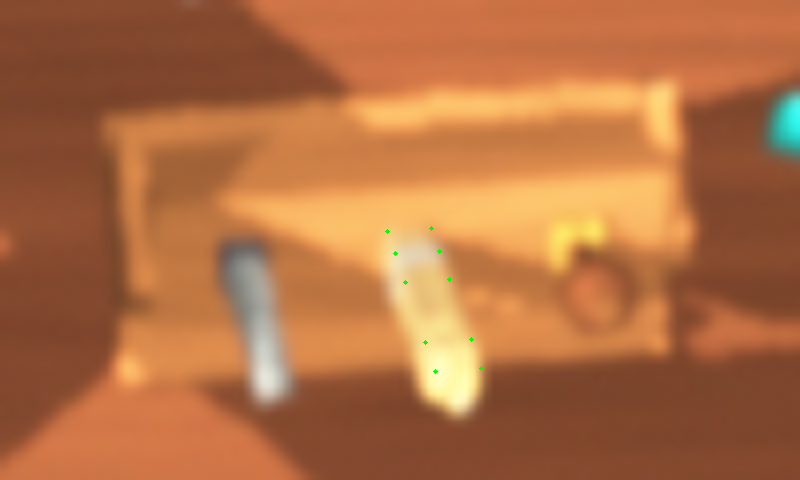

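Run:
```python
from h import *
t=cam("top"); c=cam("scene")
N=(np.cos(np.radians(40))*sx+np.sin(np.radians(40))*tz)
pts=lambda dn:np.array([FOOT+s*CZ+dn*N for s in(.075,.1,.15,.158,.173)])
S5=lambda p:np.round((p-[200,220]+.5)*5); T8=lambda p:np.round((p-[340,145]+.5)*8)
for dn in(.01,0,-.01): print(dn,"scene",S5(proj(c,pts(dn))).tolist(),"top",T8(proj(t,pts(dn))).tolist())
def hs(d,x0,y0,w,h,name,k):
    f=d["frame"][y0:y0+h,x0:x0+w]; hv=cv2.cvtColor(f,cv2.COLOR_RGB2HSV); m=cv2.inRange(hv,(14,60,150),(32,255,255)); cv2.imwrite(name,cv2.resize(m,None,fx=k,fy=k,interpolation=cv2.INTER_NEAREST))
hs(c,200,220,140,110,"pics/ms.png",5); hs(t,340,145,100,60,"pics/mt.png",7)
S=lambda x,y:(200+x/5-.5,220+y/5-.5); T=lambda x,y:(340+x/8-.5,145+y/8-.5)
for n,a,b in [("tip",(458,410),(213,161)),("shoulder",(448,365),(240,193)),("band",(415,250),(334,321)),("mandrel tip",(268,400),(340,75)),("mandrel ring base",(243,250),(450,247))]:
    p,g=tri(t,T(*a),c,S(*b)); print(n,np.round(p*1e3,1),round(g*1e3,1))
```

```text
0.01 scene [[341.0, 318.0], [314.0, 283.0], [260.0, 208.0], [251.0, 196.0], [234.0, 173.0]] top [[417.0, 252.0], [427.0, 281.0], [449.0, 341.0], [452.0, 351.0], [459.0, 370.0]]
0 scene [[332.0, 312.0], [306.0, 276.0], [251.0, 203.0], [242.0, 191.0], [225.0, 168.0]] top [[417.0, 274.0], [427.0, 303.0], [448.0, 363.0], [451.0, 373.0], [458.0, 392.0]]
-0.01 scene [[323.0, 305.0], [297.0, 270.0], [243.0, 197.0], [234.0, 185.0], [217.0, 162.0]] top [[416.0, 295.0], [426.0, 324.0], [447.0, 385.0], [450.0, 395.0], [457.0, 414.0]]
tip [ 443.8 -255.5  158.5] 2.1
shoulder [ 462.6 -254.3  151.5] 3.7
band [ 521.4 -252.8   91.9] 4.8
mandrel tip [ 448.9 -182.3  157.2] 3.7
mandrel ring base [ 525.9 -183.6   76.6] 4.7
```

View pics/ms.png

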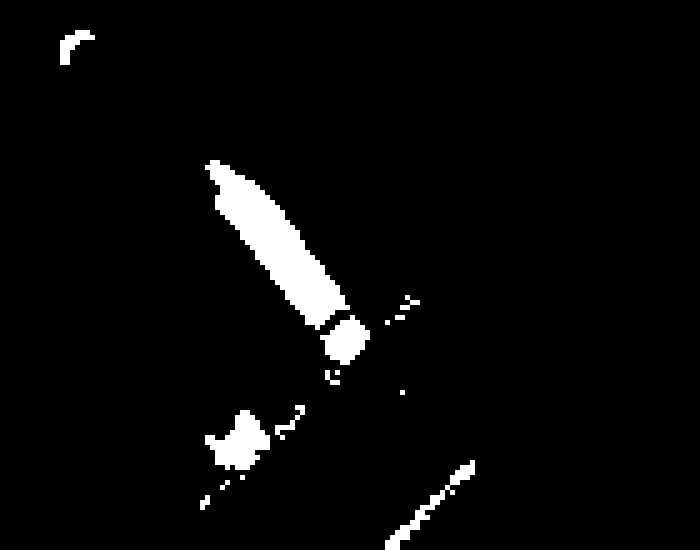

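View pics/mt.png

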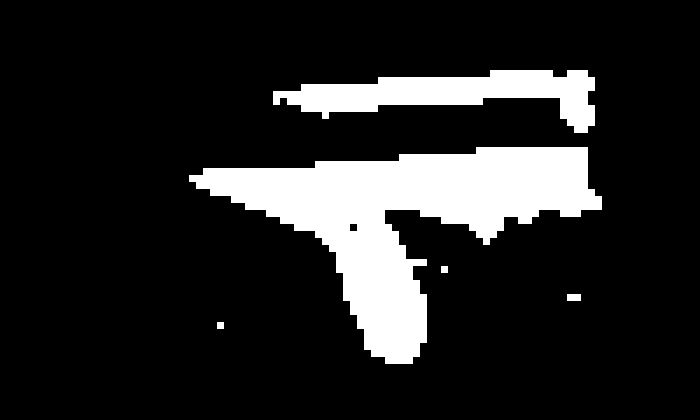

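```bash
sed -i 's/^FOOT=.*;/FOOT=np.array([.559,-.251,.027]);/' h.py; python3 -m jog '[0.45,-28.5,4,18.5,1.8,1,3.15, 0.45,-28.5,6,18,1.8,1,3.15, 0.45,-28.5,8,17,1.8,1,3.15, 0.45,-28,10,16.5,1.8,1,3.15, 0.45,-28,12,15.5,1.8,1,3.15, 0.45,-27.5,14,14.5,1.8,1,3.15, 0.45,-27,16,13.5,1.8,1,3.15, 0.45,-26,18,12.5,1.8,1,3.15]'; python3 -m jog '[0.45,-25.5,20,11.5,1.8,1,3.15, 0.45,-24.5,21.5,10.5,1.8,1,3.15, 0.45,-23.5,23,9.5,1.8,1,3.15, 0.45,-22,24.5,8.5,1.8,1,3.15, 0.45,-21,26,7,1.8,1,3.15, 0.45,-19.5,27.5,6,1.8,1,3.15, 0.45,-18,28.5,5,1.8,1,3.15, 0.45,-16.5,29.5,3.5,1.8,1,3.15]'
python3 - <<'E'
from h import *
cam("top")
s,p,R=st(); print(p,s["joint_pos"],s["width"])
p,R=grasp(.10,.10)
q=plan(p+[0,.0,.08],R,6,.45)
q=plan(p,R,4,.45,*q); q=plan(*grasp(.1,0.),4,.45,*q)
E
```

```text
time: 20.02
position: [0.5856, 0.1471, 0.2174]
orientation: [0.132, 0.885, 0.365, -0.256]
ft_force: [-0.4, -0.6, 1.0]
width: 0.53
time: 20.68
position: [0.5439, -0.1193, 0.2579]
orientation: [0.047, 0.968, 0.138, -0.203]
ft_force: [0.2, -0.4, 0.3]
width: 0.55
[ 0.54365842 -0.1257301   0.25966803] [-0.30218254  0.23446008  1.51507735 -0.25875271  1.72185826  0.99907708] 0.546227179956392
dist mm 128.5 turn deg 14.5
0.45,-8.2,19.3,4.4,1.21,0.6,2
0.45,-7.5,19.7,3.9,1.21,0.6,2
0.45,-6.9,20,3.4,1.21,0.6,2
0.45,-6.2,20.3,3,1.21,0.6,2
0.45,-5.5,20.5,2.5,1.21,0.6,2
0.45,-4.8,20.8,2,1.21,0.6,2
dist mm 80.0 turn deg 0.0
0.45,6.8,0,18.8,0,0,0
0.45,6.8,0,18.8,0,0,0
0.45,6.8,0,18.8,0,0,0
0.45,6.8,0,18.8,0,0,0
dist mm 100.0 turn deg 0.0
0.45,0,-0,25,0,0,0
0.45,0,-0,25,0,0,0
0.45,0,-0,25,0,0,0
0.45,0,-0,25,0,0,0
```

```bash
python3 -m jog '[0.45,-8.2,19.3,4.4,1.2,0.6,2, 0.45,-7.5,19.7,4,1.2,0.6,2, 0.45,-7,20,3.4,1.2,0.6,2, 0.45,-6.2,20.3,3,1.2,0.6,2, 0.45,-5.5,20.5,2.5,1.2,0.6,2, 0.45,-4.8,20.8,2,1.2,0.6,2, 0.45,0,0,0,0,0,0]'
python3 - <<'E'
from h import *
t=cam("top"); c=cam("scene")
s,p,R=st(); print(p,s["joint_pos"],s["width"],s["ft_force"])
q=plan(*grasp(.1,0.),7,.45)
crop(c,180,180,190,150,4,"pics/s19.png")
E
```

```text
time: 21.32
position: [0.5241, -0.2481, 0.2574]
orientation: [0.003, 0.984, 0.023, -0.175]
ft_force: [1.4, 0.1, -0.2]
width: 0.551
[ 0.52495606 -0.24498368  0.25770154] [-0.54021604  0.25663884  1.47941309 -0.19094247  1.70028098  0.98217585] 0.5472314453663311 [ 0.68044265 -0.48517999 -0.28805659]
dist mm 176.0 turn deg 0.7
0.45,3.5,1.1,24.9,-0,0.01,0.1
0.45,3.5,1.1,24.9,-0,0.01,0.1
0.45,3.5,1.1,24.9,-0,0.01,0.1
0.45,3.5,1.1,24.9,-0,0.01,0.1
0.45,3.4,1.1,24.9,-0,0.01,0.1
0.45,3.4,1.1,24.9,-0,0.01,0.1
0.45,3.4,1.1,24.9,-0,0.01,0.1
```

View pics/s19.png

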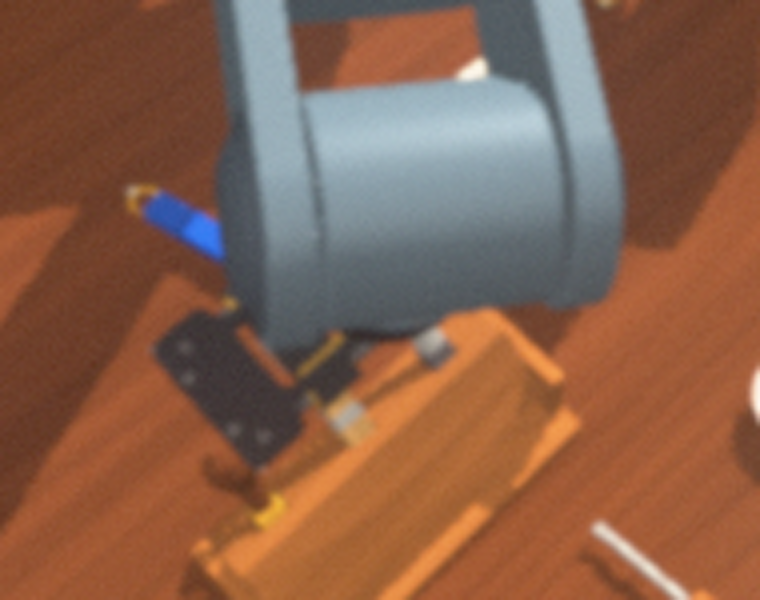

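```bash
python3 -m jog '[0.45,3.5,2,24,0,0,0, 0.45,3.5,2,24,0,0,0, 0.45,3.5,1.5,24,0,0,0, 0.45,3.5,1,24,0,0,0, 0.45,3.5,0,15,0,0,0, 0.45,0,0,0,0,0,0]'
python3 - <<'E'
from h import *
t=cam("top"); c=cam("scene")
s,p,R=st(); print(p,s["width"],s["ft_force"])
q=plan(*grasp(.1,0.),4,.45)
crop(c,200,220,140,110,5,"pics/s20.png");crop(t,340,145,100,60,8,"pics/t20.png")
E
```

```text
time: 21.92
position: [0.5023, -0.2493, 0.1445]
orientation: [0.001, 0.984, 0.027, -0.177]
ft_force: [-0.1, 0.4, -1.0]
width: 0.549
[ 0.50481254 -0.2510346   0.14875569] 0.5537059144517973 [0.86861564 0.04239891 0.52697726]
dist mm 65.2 turn deg 0.8
0.45,1.5,0.5,16.2,0.02,0.01,0.2
0.45,1.5,0.5,16.2,0.02,0.01,0.2
0.45,1.5,0.5,16.2,0.02,0.01,0.2
0.45,1.5,0.5,16.2,0.02,0.01,0.2
```

View pics/s20.png

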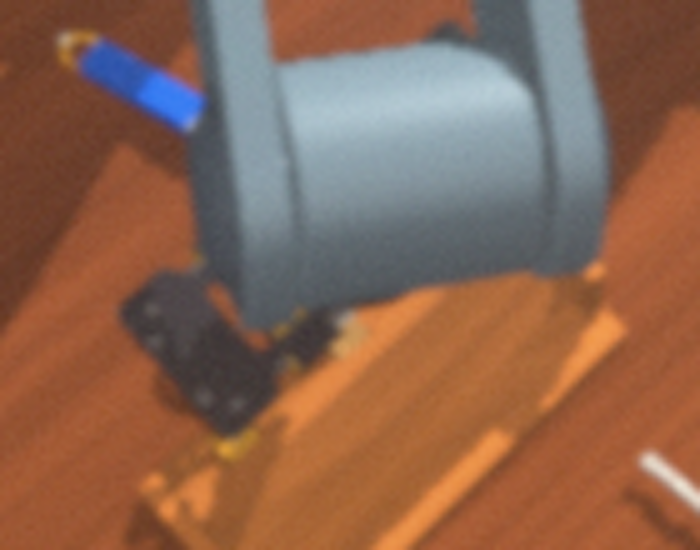

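View pics/t20.png

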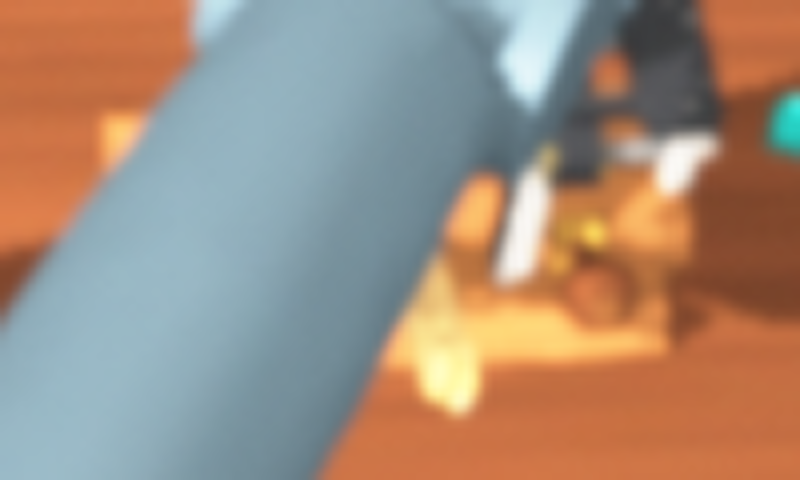

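The −y finger (top crop 515,270) lies between the clamp and the pusher's knob (598,290), with room on both sides. Going down to the grasp.

```bash
python3 -m jog '[0.45,1.5,0.5,16,0,0,0, 0.45,1.5,0.5,16,0,0,0, 0.45,1.5,0.5,16,0,0,0, 0.45,1.5,0,16,0,0,0, 0.45,0,0,0,0,0,0]'
python3 - <<'E'
from h import *
t=cam("top"); c=cam("scene")
s,p,R=st(); print(p,s["width"],s["ft_force"])
q=plan(*grasp(.1,0.),1,.45)
crop(t,340,145,100,60,8,"pics/t21.png")
E
```

```text
time: 22.43
position: [0.4879, -0.2534, 0.0857]
orientation: [0.003, 0.984, 0.026, -0.174]
ft_force: [-0.8, 0.0, 0.3]
width: 0.554
[ 0.4897188  -0.25453832  0.08825685] 0.5474236497579767 [0.04081894 0.27018282 0.07465569]
dist mm 3.0 turn deg 0.8
0.45,-0.5,-0.8,2.8,0.18,-0.14,0.72
```

View pics/t21.png

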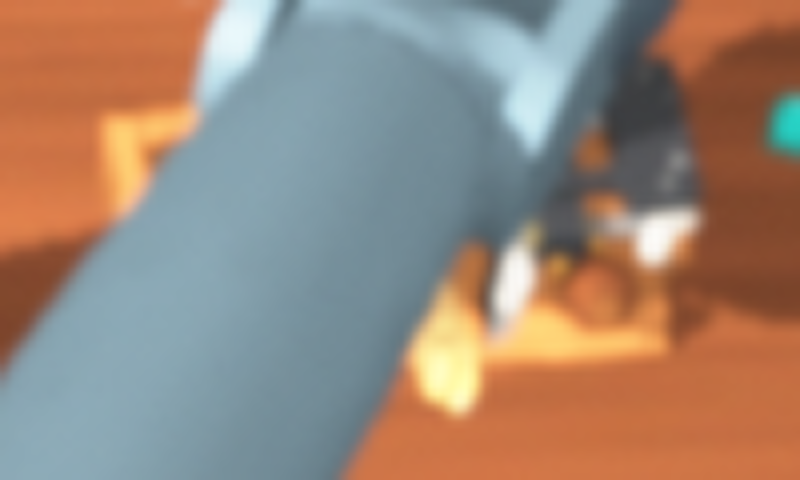

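```bash
python3 -m jog '[1,0,0,0,0,0,0, 1,0,0,0,0,0,0, 1,0,0,0,0,0,0, 1,0,0,0,0,0,0, 1,0,0,0,0,0,0, 1,0,0,0,0,0,0, 1,0,0,0,0,0,0]' 35
python3 - <<'E'
from h import *
s,p,R=st(); print(p,s["width"],s["width"]*94,s["ft_force"],s["torque"])
print("CZ in tool",R.T@CZ*1e3)
E
```

```text
time: 23.12
position: [0.4891, -0.2547, 0.0874]
orientation: [0.004, 0.985, 0.026, -0.173]
ft_force: [-0.5, -0.2, 1.5]
width: 0.191
[ 0.48909252 -0.25465498  0.08742304] 0.19082220438734496 17.937287212410425 [-0.49242497 -0.16425895  1.47319005] [-0.00223785 -0.09230109  0.01412112]
CZ in tool [-865.0871789    -9.16764179 -501.53776253]
```

The gripper measures 17.9 mm, which matches the stick's 18 mm. Drawing along the clamp's axis and watching the force.

```bash
python3 -m jog '[1,-4.3,0,-2.5,0,0,0, 1,-4.3,0,-2.5,0,0,0, 1,-6.1,0,-3.5,0,0,0, 1,-6.1,0,-3.5,0,0,0]'
python3 -m jog '[1,-8.7,0,-5,0,0,0, 1,-8.7,0,-5,0,0,0, 1,-8.7,0,-5,0,0,0, 1,-8.7,0,-5,0,0,0, 1,-8.7,0,-5,0,0,0, 1,0,0,0,0,0,0]'
python3 - <<'E'
from h import *
t=cam("top"); c=cam("scene")
s,p,R=st(); print(p,s["width"]*94,s["ft_force"],s["torque"])
crop(c,180,180,160,130,5,"pics/s22.png");crop(t,330,145,100,75,8,"pics/t22.png")
E
```

```text
time: 23.45
position: [0.4732, -0.2555, 0.1061]
orientation: [0.004, 0.985, 0.026, -0.173]
ft_force: [1.3, 0.7, -0.2]
width: 0.19
time: 23.95
position: [0.4405, -0.2577, 0.1456]
orientation: [0.004, 0.985, 0.025, -0.172]
ft_force: [0.1, -0.2, -1.0]
width: 0.185
[ 0.44085597 -0.25727157  0.14413411] 17.441721026394518 [-0.30828428 -0.26732399 -1.94928516] [ 0.03853314 -0.1842395   0.02118615]
```

View pics/s22.png

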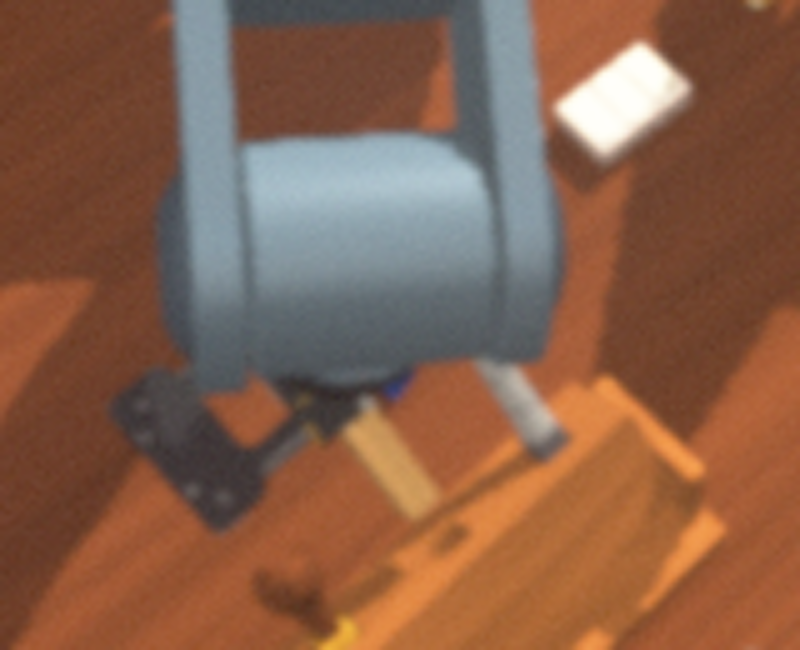

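View pics/t22.png

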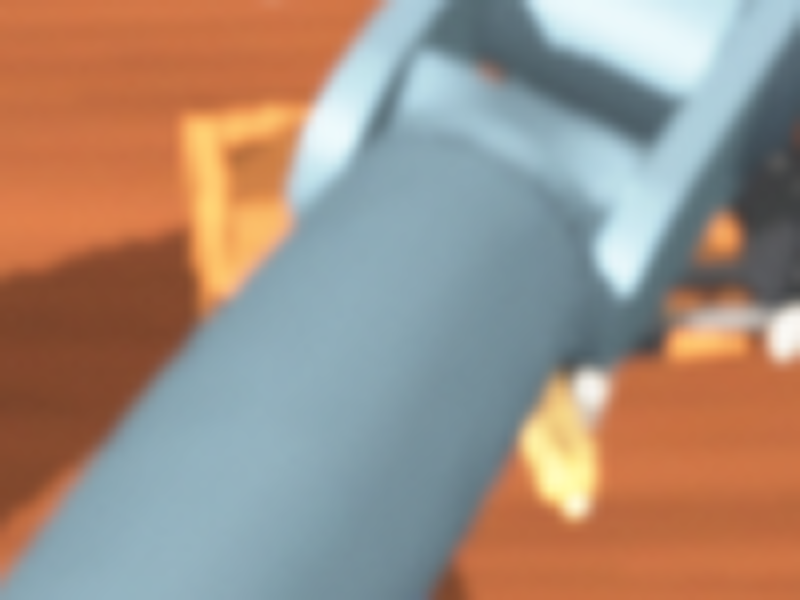

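The clamp is out: the empty slot shows at scene crop (450,540), and the foot is free at (420,510). Next: lift, turn level, carry.

```bash
cat >> h.py <<'E'
def hold(a,ring,tilt=30,sg=.101):
    a=np.radians(a); cz=np.array([np.cos(a),np.sin(a),0]); t=np.radians(tilt); z=-np.sin(t)*cz-np.cos(t)*tz; y=-np.cross(tz,-cz); x=np.cross(y,z)
    return np.array(ring)-(.158-sg)*cz+.019*z, np.stack([x,y,z],1)
E
python3 - <<'E'
from h import *
t=cam("top");T=lambda x,y:(200+x/8-.5,135+y/8-.5)
cs=[onz(t,*T(*c),.053) for c in [(215,80),(545,165),(487,435),(135,325)]]; print("tray centre top",np.mean(cs,0), [round(np.linalg.norm(cs[i]-cs[i-1])*1e3) for i in range(4)])
print(TC)
s,p,R=st()
p1,R1=hold(182.3,[0,0,0]); 
q=plan(p+[0,0,.125],R1,9,1)
p2,R2=hold(205,[.578,.247,.23]); print(p2)
q=plan(p2,R2,20,1,*q)
q=plan(*hold(205,[.578,.247,.15]),4,1,*q)
E
```

```text
tray centre top [0.57470655 0.2466192  0.053     ] [111, 147, 119, 157]
[0.579 0.248 0.   ]
dist mm 125.0 turn deg 49.9
1,-4.7,-0,-13.1,-0.02,5.55,0.08
1,-3.5,-0,-13.5,-0.02,5.55,0.08
1,-2.1,-0,-13.7,-0.02,5.55,0.08
1,-0.8,-0,-13.9,-0.02,5.55,0.08
1,0.5,0,-13.9,-0.02,5.55,0.08
1,1.9,0,-13.8,-0.02,5.55,0.08
1,3.2,0,-13.5,-0.02,5.55,0.08
1,4.5,0,-13.1,-0.02,5.55,0.08
1,5.7,0,-12.6,-0.02,5.55,0.08
[0.63826947 0.27510411 0.21354552]
dist mm 570.3 turn deg 22.7
1,8.1,-26.2,7.9,0.57,0,-0.98
1,8.5,-26,8.1,0.57,0,-0.98
1,9,-25.7,8.4,0.57,0,-0.98
1,9.4,-25.5,8.6,0.57,0,-0.98
1,9.9,-25.2,8.9,0.57,0,-0.98
1,10.3,-25,9.1,0.57,0,-0.98
1,10.7,-24.7,9.4,0.57,0,-0.98
1,11.1,-24.4,9.6,0.57,0,-0.98
1,11.5,-24.1,9.9,0.57,0,-0.98
1,12,-23.8,10.1,0.57,0,-0.98
1,12.4,-23.5,10.3,0.57,0,-0.98
1,12.8,-23.2,10.6,0.57,0,-0.98
1,13.2,-22.9,10.8,0.57,0,-0.98
1,13.6,-22.5,11,0.57,0,-0.98
1,13.9,-22.2,11.2,0.57,0,-0.98
1,14.3,-21.8,11.4,0.57,0,-0.98
1,14.7,-21.5,11.7,0.57,0,-0.98
1,15.1,-21.1,11.9,0.57,0,-0.98
1,15.4,-20.7,12.1,0.57,0,-0.98
1,15.8,-20.3,12.3,0.57,0,-0.98
dist mm 80.0 turn deg 0.0
1,-10,0,17.3,0,0,0
1,-10,0,17.3,0,0,0
1,-10,0,17.3,0,0,0
1,-10,0,17.3,0,0,0
```

```bash
python3 -m jog '[1,-4.7,0,-13,0,5.5,0, 1,-3.5,0,-13.5,0,5.5,0, 1,-2,0,-13.7,0,5.5,0, 1,-0.8,0,-14,0,5.5,0, 1,0.5,0,-14,0,5.5,0, 1,1.9,0,-13.8,0,5.5,0, 1,3.2,0,-13.5,0,5.5,0, 1,4.5,0,-13,0,5.5,0]' 45
python3 -m jog '[1,5.5,0,-12.5,0,5.6,0, 1,0,0,0,0,0,0]'
python3 - <<'E'
from h import *
c=cam("scene")
s,p,R=st(); print(p,s["joint_pos"],s["width"]*94,s["ft_force"],s["torque"])
crop(c,180,130,160,130,5,"pics/s23.png")
p2,R2=hold(205,[.577,.2455,.23]); print(p2)
q=plan(p2,R2,20,1)
E
```

```text
time: 24.77
position: [0.4416, -0.2572, 0.2557]
orientation: [-0.006, 0.977, 0.026, 0.211]
ft_force: [-0.6, -0.3, -0.0]
width: 0.189
time: 24.93
position: [0.4402, -0.2581, 0.2692]
orientation: [-0.007, 0.966, 0.024, 0.257]
ft_force: [-0.3, -0.3, -0.6]
width: 0.187
[ 0.44036987 -0.25793554  0.26844556] [-1.00402593 -0.4106151   2.12419009  0.47995877  1.19805558  0.39197815] 17.581336618166816 [-0.15773004 -0.87365    -0.92628777] [ 0.05764365  0.33399102 -0.02420668]
[0.63726947 0.27360411 0.21354552]
dist mm 569.5 turn deg 22.2
1,8.3,-26,7.9,0.55,0.02,-0.96
1,8.8,-25.8,8.2,0.55,0.02,-0.96
1,9.2,-25.6,8.4,0.55,0.02,-0.96
1,9.6,-25.4,8.7,0.55,0.02,-0.96
1,10,-25.1,8.9,0.55,0.02,-0.96
1,10.5,-24.9,9.2,0.55,0.02,-0.96
1,10.9,-24.6,9.4,0.55,0.02,-0.96
1,11.3,-24.3,9.6,0.55,0.02,-0.96
1,11.7,-24,9.9,0.55,0.02,-0.96
1,12.1,-23.7,10.1,0.55,0.02,-0.96
1,12.5,-23.4,10.3,0.55,0.02,-0.96
1,12.9,-23.1,10.6,0.55,0.02,-0.96
1,13.2,-22.8,10.8,0.55,0.02,-0.96
1,13.6,-22.5,11,0.55,0.02,-0.96
1,14,-22.1,11.2,0.55,0.02,-0.96
1,14.3,-21.8,11.4,0.55,0.02,-0.96
1,14.7,-21.4,11.6,0.55,0.02,-0.96
1,15.1,-21.1,11.9,0.55,0.02,-0.96
1,15.4,-20.7,12.1,0.55,0.02,-0.96
1,15.7,-20.3,12.3,0.55,0.02,-0.96
```

View pics/s23.png

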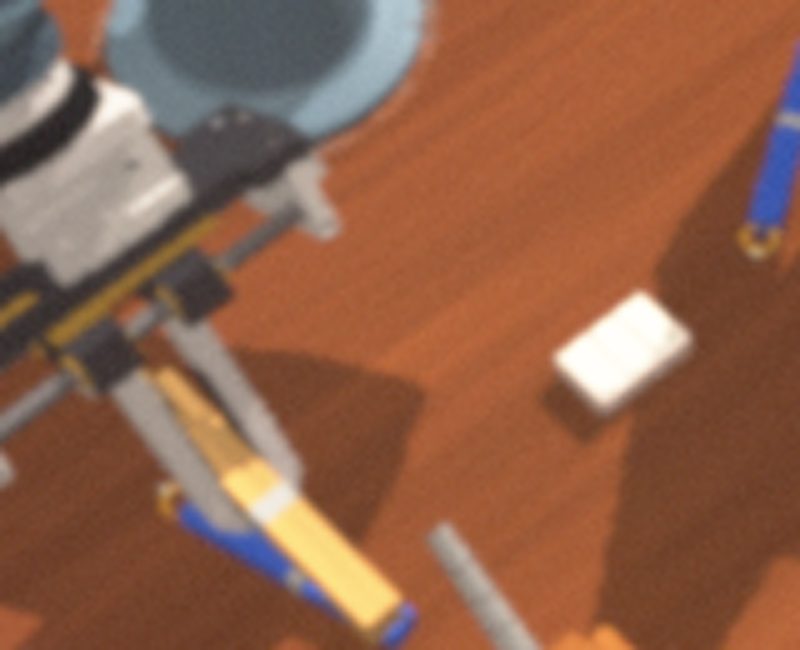

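Held level: the band is just beyond the fingers on the foot side (crop 270,500). Carrying it to above the tray.

```bash
python3 -m jog '[1,8.3,-26,8,0.55,0,-0.95, 1,8.8,-26,8,0.55,0,-0.95, 1,9.2,-25.5,8.5,0.55,0,-0.95, 1,9.6,-25.5,8.7,0.55,0,-0.95, 1,10,-25,9,0.55,0,-0.95, 1,10.5,-25,9.2,0.55,0,-0.95, 1,11,-24.5,9.4,0.55,0,-0.95, 1,11.3,-24.3,9.6,0.55,0,-0.95]'; python3 -m jog '[1,11.7,-24,9.9,0.55,0,-0.95, 1,12,-23.7,10,0.55,0,-0.95, 1,12.5,-23.4,10.3,0.55,0,-0.95, 1,13,-23,10.6,0.55,0,-0.95, 1,13.2,-22.8,10.8,0.55,0,-0.95, 1,13.6,-22.5,11,0.55,0,-0.95, 1,14,-22,11.2,0.55,0,-0.95, 1,14.3,-21.8,11.4,0.55,0,-0.95]'
python3 - <<'E'
from h import *
c=cam("scene")
s,p,R=st(); print(p,s["joint_pos"],s["width"]*94,s["ft_force"],s["torque"])
p2,R2=hold(205,[.577,.2455,.20]); print(p2)
q=plan(p2,R2,6,1)
E
```

```text
time: 25.65
position: [0.5204, -0.0424, 0.2458]
orientation: [-0.028, 0.962, 0.1, 0.253]
ft_force: [-0.1, 0.4, -1.2]
width: 0.185
time: 26.32
position: [0.5987, 0.1706, 0.2235]
orientation: [-0.048, 0.951, 0.173, 0.25]
ft_force: [-0.2, -0.9, -0.7]
width: 0.192
[0.59911547 0.17361523 0.22307527] [ 0.0222838  -0.12932775  1.98440871  0.23658368  0.81185312  1.1080894 ] 17.589249604688117 [-2.68511179  0.44167103 -0.93571674] [-0.02745019  0.34371909  0.10166386]
[0.63726947 0.27360411 0.18354552]
dist mm 114.1 turn deg 4.1
1,7.1,-13.3,11.7,0.29,0.08,-0.62
1,7.2,-13.1,11.7,0.29,0.08,-0.62
1,7.3,-13,11.8,0.29,0.08,-0.62
1,7.4,-12.8,11.9,0.29,0.08,-0.62
1,7.6,-12.7,12,0.29,0.08,-0.62
1,7.7,-12.6,12,0.29,0.08,-0.62
```

```bash
python3 -m jog '[1,7,-13.3,11.7,0.3,0.1,-0.6, 1,7.2,-13,11.7,0.3,0.1,-0.6, 1,7.3,-13,11.8,0.3,0.1,-0.6, 1,7.4,-13,12,0.3,0,-0.6, 1,7.6,-12.7,12,0.3,0,-0.6, 1,7.7,-12.6,12,0.3,0,-0.6, 1,0,0,0,0,0,0]'
python3 - <<'E'
from h import *
c=cam("scene");t=cam("top")
s,p,R=st(); print(p,s["joint_pos"],s["width"]*94,s["ft_force"])
p2,R2=hold(205,[.577,.2455,.15]); print(p2)
q=plan(p2,R2,4,1)
crop(c,320,100,160,120,5,"pics/s24.png");crop(t,200,115,100,75,8,"pics/t24.png")
E
```

```text
time: 26.95
position: [0.6367, 0.2707, 0.1823]
orientation: [-0.055, 0.944, 0.208, 0.25]
ft_force: [-1.4, 0.2, -1.1]
width: 0.186
[0.63696869 0.26874895 0.18403235] [0.18602764 0.07836121 1.85786876 0.18658083 0.70594843 1.21460851] 17.66449986406633 [-0.25743757 -0.58172437 -0.99580992]
[0.63726947 0.27360411 0.13354552]
dist mm 50.7 turn deg 0.4
1,-5.8,-1.1,11.2,0.04,0.04,-0.07
1,-5.8,-1.1,11.2,0.04,0.04,-0.07
1,-5.8,-1.1,11.2,0.04,0.04,-0.07
1,-5.8,-1.1,11.2,0.04,0.04,-0.07
```

View pics/s24.png

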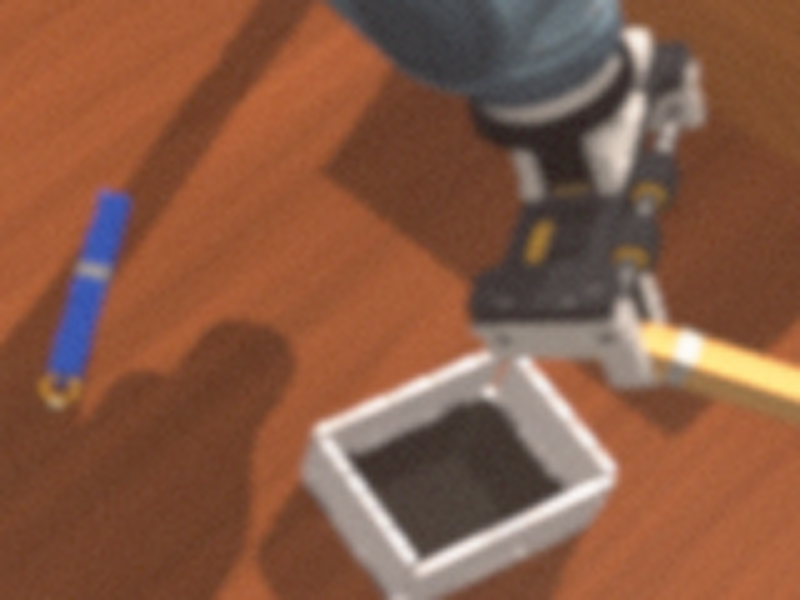

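View pics/t24.png

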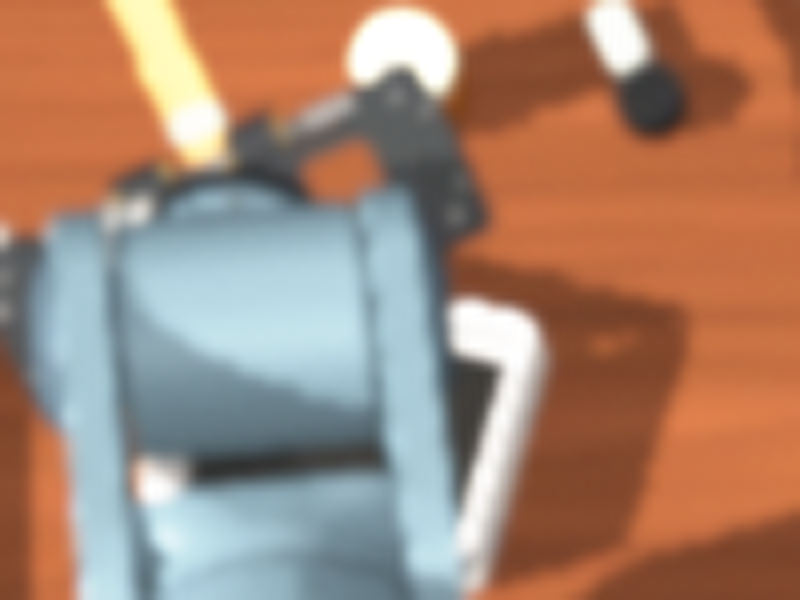

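The clamp is held over the tray. The ring itself is hidden behind the wrist in both views, but the stick, band and foot show. Lowering to 15 cm and then checking the stick's line from band and foot.

```bash
python3 -m jog '[1,-5.8,-1,11,0,0,0, 1,-5.8,-1,11,0,0,0, 1,-5.8,-1,11,0,0,0, 1,-5,-0.5,9,0,0,0, 1,0,0,0,0,0,0, 1,0,0,0,0,0,0]'
python3 - <<'E'
from h import *
for i in range(4):
    c=cam("scene");s,p,R=st(); print(p,s["ft_force"])
t=cam("top")
p2,R2=hold(205,[.577,.2455,.15]); print(p2)
q=plan(p2,R2,1,1)
crop(c,400,130,100,75,8,"pics/s25.png");crop(t,190,95,80,60,10,"pics/t25.png")
E
```

```text
time: 27.55
position: [0.637, 0.2713, 0.1367]
orientation: [-0.055, 0.944, 0.205, 0.252]
ft_force: [0.8, -0.1, -1.1]
width: 0.186
[0.63768838 0.27146805 0.13801807] [ 0.92142351  0.52328663 -0.78343036]
[0.63810098 0.27158454 0.13881136] [-0.21247945  0.24620973 -1.18854966]
[0.6383136  0.27168809 0.13928112] [ 0.85320993  0.60838616 -1.23044867]
[0.63834929 0.27170779 0.13942072] [-0.27743613  0.57429998 -1.34546276]
[0.63726947 0.27360411 0.13354552]
dist mm 6.2 turn deg 0.5
1,-3.1,-2.1,5,0.25,-0.14,-0.35
```

View pics/s25.png

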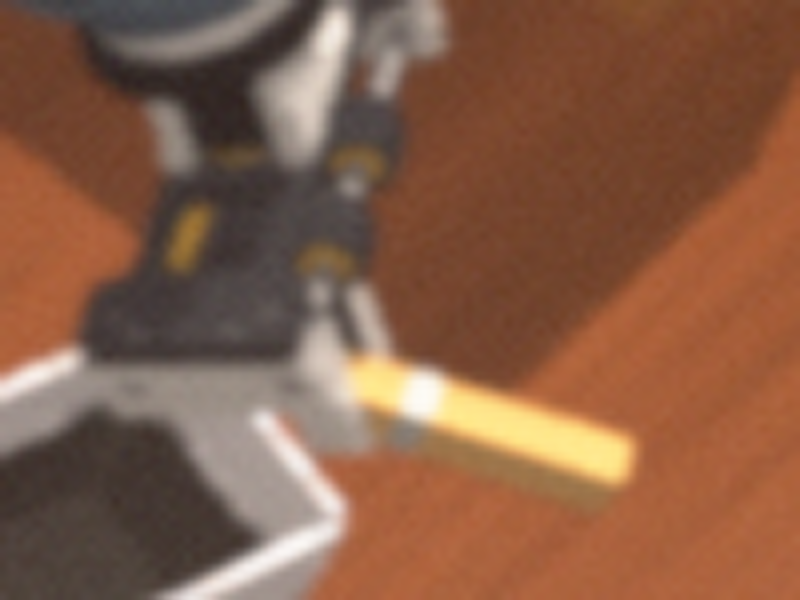

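View pics/t25.png

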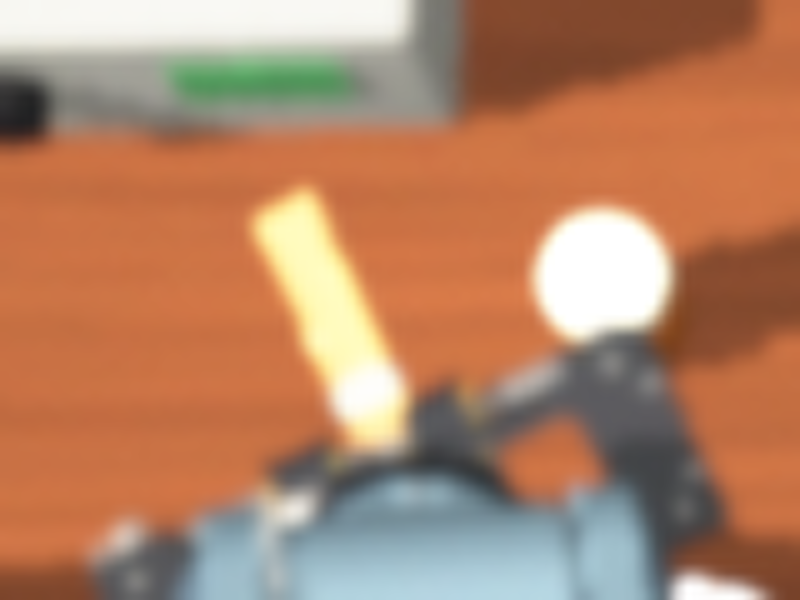

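Run:
```python
from h import *
c=cam("scene");t=cam("top")
S=lambda x,y:(400+x/8-.5,130+y/8-.5); T=lambda x,y:(190+x/10-.5,95+y/10-.5)
f,g1=tri(t,T(283,205),c,S(627,462)); b,g2=tri(t,T(368,388),c,S(423,396))
d=b-f; print("foot",f*1e3,g1*1e3,"band",b*1e3,g2*1e3,"len",np.linalg.norm(d)*1e3,"elev deg",np.degrees(np.arctan2(d[2],np.hypot(d[0],d[1]))),"az",np.degrees(np.arctan2(d[1],d[0])))
u=d/np.linalg.norm(d); print("ring est",(f+u*.158-[0,0,.01])*1e3)
s,p,R=st(); print("clampz from tool", R@np.array([-.865,-.009,-.5015]))
cz=R@np.array([-.865,-.009,-.5015]); G=p-.019*R[:,2]; print("ring est tool",(G+.057*cz)*1e3, s["joint_pos"],s["dq"])
```

```text
foot [716.35872816 308.43870583 161.8849881 ] 3.4643888054702106 band [654.87634956 280.09448085 161.76764208] 3.1343150054817923 len 67.70148993414855 elev deg -0.09930999639305409 az -155.24964629531135
ring est [572.87273059 242.28968088 151.61112898]
clampz from tool [-9.13050362e-01 -4.07611679e-01 -6.93787950e-05]
ring est tool [577.33752487 244.56325491 155.49284299] [0.19118886 0.1402258  1.88232391 0.20519466 0.61572314 1.19565758] [-0.00146463  0.00192949  0.00231806  0.00037875 -0.00146301 -0.00064555]
```

Checks agree. The stick is level to 0.1°. The ring is at about (0.573–0.577, 0.242–0.245) and 0.152–0.155 high; the tray centre is about (0.577, 0.246). One last 3 mm trim, then settle and a final look.

```bash
python3 -m jog '[1,-1.5,-1,2.6,0,0,0, 1,0,0,0,0,0,0, 1,0,0,0,0,0,0, 1,0,0,0,0,0,0, 1,0,0,0,0,0,0, 1,0,0,0,0,0,0, 1,0,0,0,0,0,0, 1,0,0,0,0,0,0]'
python3 - <<'E'
from h import *
c=cam("scene");t=cam("top")
cv2.imwrite("pics/s26.png",c["frame"][:,:,::-1]);cv2.imwrite("pics/t26.png",t["frame"][:,:,::-1])
s,p,R=st(); cz=R@np.array([-.865,-.009,-.5015]); G=p-.019*R[:,2]; print("ring",(G+.057*cz)*1e3,np.abs(s["dq"]).max(),s["width"]*94,s["time"],s["ft_force"],cz)
E
```

```text
time: 28.57
position: [0.6373, 0.2726, 0.1353]
orientation: [-0.055, 0.944, 0.206, 0.253]
ft_force: [-0.2, 0.3, -1.6]
width: 0.188
ring [576.59815441 245.42394742 151.84384692] 0.0015905869218155286 17.461073514680756 28.6667 [ 1.12482824  0.25106281 -1.14438575] [-0.91304989 -0.40761155  0.00098301]
```

View pics/s26.png

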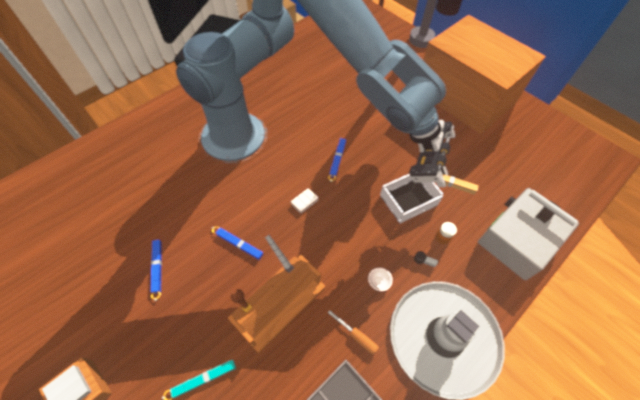

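View pics/t26.png

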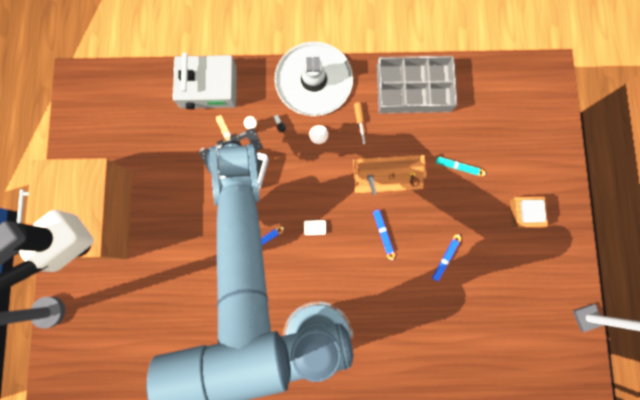

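Both views show the bystanders where they started, the tray at scene (411,198) as an open box, and the clamp level above it at scene (460,183). The arm is still. Handing in.

Run:
```python
from cell import sign_off
print(sign_off())
```

```text
the job is handed in; nothing more can be done
None
```

I folded the right, front and left walls up, then drew the wooden ring clamp out of the middle socket and turned it level. I handed in at 28.7 s with the arm still and the clamp held in the gripper (45 N) over the tray.

**Walls:** The left and right edges measured 141 mm apart (140 expected), and the front edge was within about 2 mm of its hinge line. The two cameras differ by 2–5 mm on the walls, so their angles are known to only about 0.05–0.1 rad.

**Clamp:** By the arm's pose the ring is at about (0.577, 0.245) and 0.152 m high, over a tray centre of about (0.577, 0.246). The stick was level to 0.1°. An earlier camera check put the ring 2–4 mm from that day's arm-based position. The ring is hidden behind the wrist in both views, so its place is inferred from the stick, the band and the grip. The band-to-foot distance came out at 68 mm instead of 75, so along the stick it is good to only about 5 mm.

**Mishaps:** Joint 4 reached its limit at the front wall, so I used a smaller tilt there. The first entry at the left wall was too high, so I backed out and redid it. In the last pictures nothing else had visibly moved.

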